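# Close the weighing bottles and put them away by size

### The arm

A 6-joint arm with a two-finger parallel gripper is mounted at the origin on the work surface. World frame = base frame: x ahead of the robot, y to its left, z up, the work surface at z = 0. Lengths are in mm, angles in rad, forces in N, time in s.
With the tool pointing down it reaches from about 275 to 1000 mm from the base axis. Payload 8.4 kg.
Tool frame: the origin (TCP) lies at the very end of the fingers, on their centre line; the grasp point (between the pads) lies r.hold_point_z behind it (r.hold_point_z is the distance from the TCP to the grasp point, in mm); x points along the fingers, z is the direction in which the jaws open and shut, and the axes are right-handed (so a half turn about x gives the same grasp; the last joint's range is limited). The gripper opens to 85 mm and grips with 20 to 120 N. Pads are 22 mm wide; open, the fingers measure 114 mm over their backs; the gripper's body (76 mm by 85 mm) begins 54 mm behind the grasp point. The pads swing forward as they close: fully open they stand 13 mm farther back than shut.
Start: joints at [-1.238, 0.353, 1.633, -0, 1.155, -0.002], TCP at [205.361, -590.3, 197.181] pointing down, gripper open.
Joint ranges: [-2.63, 2.63], [-0.92, 2.1], [0.06, 2.66], [-1.3, 4.44], [0, 2.69], [-3.02, 3.02]. Speed limits (rad/s): [2.22, 2.22, 2.79, 3.14, 3.14, 3.14].

### API

Orientations are given as [roll, pitch, yaw] about the fixed x, y, z axes, in that order (R = Rz(yaw) Ry(pitch) Rx(roll)).
In Python, from rig import r gives the robot as it stands.
- The arm moves only by the tool jog_arm, never from a script. Its argument "series" is a list of rows, each a list of 7 numbers: the turn, a rotation vector about the tool's x, y, z in degrees, then the shift along the tool's x, y, z in cm, then the opening, from 0 (shut) to 1 (fully open). In form: [[wx, wy, wz, tx, ty, tz, fingers], ...]. A call has 1 to 20 rows; each row shifts and turns the commanded pose from where the row before left it, along the tool's axes as they then stand; what a row does not reach is not made up. A row lasts 1/10 s, in which the tool goes at most 50 mm and 8.59 degrees, less where a joint would pass 70% of its speed; a pose out of reach is approached as far as the arm can. A call with a gripper value outside its range is refused whole. The fingers move at their own pace and stop on an object; "force" is the grip in N (left out, the last holds). Time passes only in rows, so rows that do not move let the fingers close. It gives the time, the measured TCP pose, the force and the opening at its end, in the units of the state.
- r.sense(): the state, without advancing time (a new reading comes with each control period).
- r.grab_frame(name): name is "side" or "top"; returns (picture, depth): 400x640x3 uint8, red, green, blue; 400x640 float32, mm along the optical axis (not along the pixel's ray), 0 where there is no reading.
- r.get_calibration(name): a dict with "mtx" (3x3 intrinsics, pixels), "position" and "rotation" of the camera in the world. Camera axes: x right, y down, z forward; pixel columns grow to the right and rows downward; lengths in mm; the calibration is good to about 2 mm. A picture is of the moment at which its call begins. get_calibration takes no time and is no camera call.
- r.sign_off(): hands the job in, once; it reports no verdict.
The state is a dict: "clock": time; "qpos": joint angles; "qvel": joint speeds; "joint_efforts": joint torques, N m; "eef_pos": TCP position; "tcp_rot": TCP orientation; "contact_force": force on the tool from outside, world axes, zero at the start; "wrist_torque": the same for the moment, N m; "opening": opening from 0.0 (shut) to 1.0 (fully open).
Only numpy, scipy, OpenCV 4.12 (cv2) and the standard library are available. Lean on these libraries where they do the work, as an engineer would, in place of code of your own. Each camera call takes 0.05 s, during which the arm holds its last target.

### The job

The washed weighing bottles are dry: close every open bottle on the bench with a stopper lid that fits it, fully home, and stand each closed bottle upright on the floor of the storage tray, in the row where a bottle of its own size already stands. Lids for which there is no bottle may stay on the bench. Leave the bottles already in the tray standing in their rows, and do not knock over or push aside the other things lying about on the bench.

Things in the scene. Friction and masses are not known exactly. Their poses are not given: they have to be found in the camera images.
- bottle_s1: small weighing bottle, open straight round white pot of thick PTFE, 40 mm across and 46 mm tall, wall 4 mm, inside floor 5 mm, mouth 32 mm across; about 70 g. Stands upright and empty on the bench. Origin: centre of its underside, z up. None when absent from this run
- bottle_s2: small weighing bottle, open straight round white pot of thick PTFE, 40 mm across and 46 mm tall, wall 4 mm, inside floor 5 mm, mouth 32 mm across; about 70 g. Stands upright and empty on the bench. Origin: centre of its underside, z up. None when absent from this run
- bottle_m1: middle weighing bottle, open straight round white pot of thick PTFE, 50 mm across and 52 mm tall, wall 4 mm, inside floor 5 mm, mouth 42 mm across; about 100 g. Stands upright and empty on the bench. Origin: centre of its underside, z up. None when absent from this run
- bottle_m2: middle weighing bottle, open straight round white pot of thick PTFE, 50 mm across and 52 mm tall, wall 4 mm, inside floor 5 mm, mouth 42 mm across; about 100 g. Stands upright and empty on the bench. Origin: centre of its underside, z up. None when absent from this run
- bottle_l1: large weighing bottle, open straight round white pot of thick PTFE, 60 mm across and 58 mm tall, wall 4 mm, inside floor 5 mm, mouth 52 mm across; about 140 g. Stands upright and empty on the bench. Origin: centre of its underside, z up. None when absent from this run
- lid_s1: small white stopper lid, fits either 40 mm bottle: spigot 29 mm across, 7 mm deep, foot bevelled (enters the mouth); flange 38 mm across, 4 mm thick (rests on the rim); round knob 16 mm across, 18 mm tall. 29 mm tall in all; stands on its spigot, knob up, flange top 11 mm above the bench. Origin: centre of the spigot's underside, z to the knob; fully home it is 39 mm above the bottle's underside
- lid_s2: small white stopper lid, fits either 40 mm bottle: spigot 29 mm across, 7 mm deep, foot bevelled (enters the mouth); flange 38 mm across, 4 mm thick (rests on the rim); round knob 16 mm across, 18 mm tall. 29 mm tall in all; stands on its spigot, knob up, flange top 11 mm above the bench. Origin: centre of the spigot's underside, z to the knob; fully home it is 39 mm above the bottle's underside
- lid_m1: middle white stopper lid, fits either 50 mm bottle: spigot 39 mm across, 7 mm deep, foot bevelled (enters the mouth); flange 48 mm across, 4 mm thick (rests on the rim); round knob 16 mm across, 18 mm tall. 29 mm tall in all; stands on its spigot, knob up, flange top 11 mm above the bench. Origin: centre of the spigot's underside, z to the knob; fully home it is 45 mm above the bottle's underside
- lid_m2: middle white stopper lid, fits either 50 mm bottle: spigot 39 mm across, 7 mm deep, foot bevelled (enters the mouth); flange 48 mm across, 4 mm thick (rests on the rim); round knob 16 mm across, 18 mm tall. 29 mm tall in all; stands on its spigot, knob up, flange top 11 mm above the bench. Origin: centre of the spigot's underside, z to the knob; fully home it is 45 mm above the bottle's underside
- lid_l1: large white stopper lid, fits the 60 mm bottle: spigot 49 mm across, 7 mm deep, foot bevelled (enters the mouth); flange 58 mm across, 4 mm thick (rests on the rim); round knob 16 mm across, 18 mm tall. 29 mm tall in all; stands on its spigot, knob up, flange top 11 mm above the bench. Origin: centre of the spigot's underside, z to the knob; fully home it is 51 mm above the bottle's underside
- stored_s: small weighing bottle that is already put away, closed with its lid (bottle 40 mm across and 46 mm tall, 68 mm to the top of the knob), standing at the far end of one row of the tray; it shows whose row this is. Origin: centre of its underside
- stored_m: middle weighing bottle that is already put away, closed with its lid (bottle 50 mm across and 52 mm tall, 74 mm to the top of the knob), standing at the far end of one row of the tray; it shows whose row this is. Origin: centre of its underside
- stored_l: large weighing bottle that is already put away, closed with its lid (bottle 60 mm across and 58 mm tall, 80 mm to the top of the knob), standing at the far end of one row of the tray; it shows whose row this is. Origin: centre of its underside
- tray: grey low tray, fixed, 256 x 228 mm, floor 4 mm thick; three rows 72 mm wide, 250 mm long run along its x, middle lines at y = -75, 0, +75 mm; walls and partitions 3 mm thick, tops 16 mm above the bench. A closed bottle stands about 88 mm out at the +x (far) end of each row; from there to x = -125 mm is room for two more. Origin: centre of its underside, x roughly away from the robot
- timer: bystander: grey lab timer, 56 by 56 mm, 18 mm tall, origin under its centre
- tape: bystander: roll of paper tape lying flat, 52 mm across, 19 mm tall, origin under its centre
- reagent: bystander: small brown reagent bottle with a black cap, 40 mm across, 82 mm tall, origin under its centre
- bulb: bystander: dull red rubber pipette bulb standing neck up, 52 mm across, 72 mm tall, origin under its centre
Not all that is in view belongs to the job. What is shaped like the lid_s1 but purple is not meant.

How it is judged:
By the outcome, as a careful person would: the job done as asked, in the order asked, and still so for the second after the job is handed in, with the robot touching nothing.
Of bottle_s1, bottle_s2, bottle_m1, bottle_m2, bottle_l1 only 3 to 5 are there at a start; the rules pass over those that are not, and their reading is None.
At some moment in a run one of bottle_s1, bottle_s2, bottle_m1, bottle_m2, bottle_l1, lid_s1, lid_s2, lid_m1, lid_m2, lid_l1 may be knocked a few centimetres aside while the robot is not near it.
Once in a run the grip may slacken for a moment while it holds something.
It also fails if it takes over 210 s, if anything falls off the work surface, if the arm or the gripper's body presses on something with over 40 N, if the wrist force passes 120 N, or if a joint passes its speed limit or range.

## Working session

There is one attempt and no reset: what is moved stays moved. The work goes in short steps, Python scripts to look and compute and a tool call to move; the robot and the scene stay as the last step left them, time stands still between calls to the robot, and variables do not carry over. Pictures are saved under pics/ and viewed, and the job is handed in when it is done.

Besides the shell and the picture viewer there is one more tool, called after ">>>" by a JSON object that holds its "op" and its "data", one argument or row to a line. jog_arm: Moves the arm, as the interface text tells. Its arguments: {"type":"object","properties":{"series":{"type":"array"},"force":{"type":"number"}},"required":["series"]}

```bash
ls; mkdir -p pics; python3 - <<'E'
from rig import r
import cv2,numpy as np
print(r.sense()); print(r.hold_point_z)
for n in("side","top"):
    p,d=r.grab_frame(n); c=r.get_calibration(n); print(n,c)
    cv2.imwrite(f"pics/{n}0.png",p[:,:,::-1]); np.save(f"pics/{n}0d.npy",d)
E
```

```text
pics
{'clock': 0.0, 'qpos': array([-1.23839617e+00,  3.53648755e-01,  1.63413077e+00, -1.00864367e-05,
        1.15519786e+00, -2.38155573e-03]), 'qvel': array([-0.00053985, -0.00179821,  0.00140933, -0.0007548 ,  0.00151874,
       -0.00137869]), 'joint_efforts': array([-4.97267156e-04, -6.05256200e+01, -3.42063046e+01,  1.19025794e-04,
        9.44151543e-03,  4.06134041e-05]), 'eef_pos': array([ 205.18956966, -589.80642631,  196.4627755 ]), 'tcp_rot': array([-3.13731439,  1.56941157,  1.90986038]), 'contact_force': array([-0.03251659, -0.08087676, -0.12586549]), 'wrist_torque': array([-0.00703338,  0.02017153, -0.02564397]), 'opening': 0.9991002079176408}
18.700000000000003
side {'mtx': array([[445.54712246,   0.        , 322.87488213],
       [  0.        , 445.54712246, 203.93837132],
       [  0.        ,   0.        ,   1.        ]]), 'position': array([  122.28215465, -1073.54310863,   639.99136042]), 'rotation': array([-2.09353023, -0.01057909, -0.37750762])}
top {'mtx': array([[468.04478944,   0.        , 316.9225882 ],
       [  0.        , 468.04478944, 201.22433417],
       [  0.        ,   0.        ,   1.        ]]), 'position': array([ 278.05683709,  -89.06459997, 1207.20334906]), 'rotation': array([-2.95713966, -0.00993881, -1.55478854])}
```

View pics/top0.png

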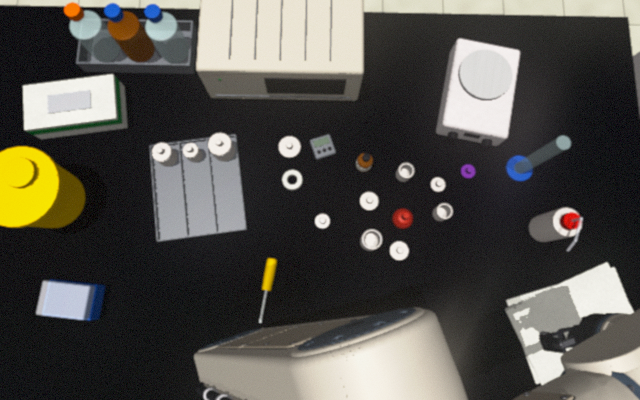

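View pics/side0.png

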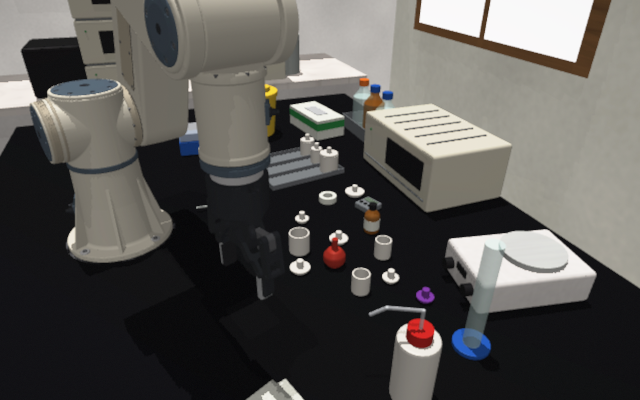

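The top view shows three open bottles near (405,172), (443,211) and (371,239). Five white lids are near (289,147), (322,221), (368,200), (438,184) and (399,250), and the tape is at (292,179). The tray is at (198,188) with its stored bottles at the top end, and the purple lid is at (468,171).

```bash
cat > h.py <<'E'
import cv2,numpy as np
from scipy.spatial.transform import Rotation as Ro
from rig import r
def cal(n):
    c=r.get_calibration(n); return c["mtx"],np.array(c["position"]),Ro.from_euler('xyz',c["rotation"]).as_matrix()
def ray(n,uv,z):
    K,p,R=cal(n); d=R@np.linalg.inv(K)@np.array([uv[0],uv[1],1.]); return p+d*(z-p[2])/d[2]
def cloud(n,d):
    K,p,R=cal(n); v,u=np.mgrid[0:d.shape[0],0:d.shape[1]]
    P=np.stack([(u-K[0,2])/K[0,0]*d,(v-K[1,2])/K[1,1]*d,d],-1); W=P@R.T+p; W[d<=0]=np.nan; return W
def grab(n,tag):
    p,d=r.grab_frame(n); cv2.imwrite(f"pics/{n}{tag}.png",p[:,:,::-1]); return p,d
def comps(n,p,d,roi):
    hsv=cv2.cvtColor(p,cv2.COLOR_RGB2HSV); m=((hsv[...,1]<60)&(hsv[...,2]>85)).astype(np.uint8)
    k=np.zeros_like(m); x0,y0,x1,y1=roi; k[y0:y1,x0:x1]=m[y0:y1,x0:x1]
    N,L,S,C=cv2.connectedComponentsWithStats(k); W=cloud(n,d); out=[]
    for i in range(1,N):
        if S[i,4]<40: continue
        out.append((i,S[i],C[i],W[L==i]))
    return out,L,W
E
python3 - <<'E'
from h import *
p=cv2.imread("pics/top0.png")[:,:,::-1].copy(); d=np.load("pics/top0d.npy")
o,L,W=comps("top",p,d,(255,125,480,270))
for i,s,c,w in o:
    print(s,c.round(1),np.nanpercentile(w,[2,50,98],axis=0).round(0).tolist(), "ext",(np.nanpercentile(w[:,:2],98,axis=0)-np.nanpercentile(w[:,:2],2,axis=0)).round())
cv2.imwrite("pics/z0.png",cv2.resize(p[120:280,250:490,::-1],None,fx=3.3,fy=3.3,interpolation=cv2.INTER_CUBIC))
cv2.imwrite("pics/z1.png",cv2.resize(p[120:250,140:260,::-1],None,fx=4,fy=4,interpolation=cv2.INTER_CUBIC))
E
```

```text
[436 125  44  17 452] [459.6 130.4] [[670.0, -516.0, 19.0], [685.0, -465.0, 69.0], [699.0, -411.0, 83.0]] ext [ 29. 105.]
[278 135  24  23 419] [289.1 146.4] [[622.0, -49.0, -4.0], [647.0, -21.0, 10.0], [680.0, 7.0, 29.0]] ext [59. 56.]
[310 134  25  25 412] [322.1 145.9] [[620.0, -138.0, 1.0], [650.0, -108.0, 17.0], [679.0, -79.0, 23.0]] ext [60. 58.]
[356 161  14  10  46] [360.8 167.2] [[583.0, -228.0, 18.0], [586.0, -208.0, 33.0], [601.0, -197.0, 46.0]] ext [18. 31.]
[396 162  19  20 280] [404.9 171.2] [[560.0, -353.0, -3.0], [584.0, -326.0, 21.0], [613.0, -303.0, 48.0]] ext [53. 50.]
[281 169  22  21 308] [291.8 179.1] [[533.0, -57.0, -4.0], [559.0, -31.0, 17.0], [587.0, -5.0, 22.0]] ext [54. 51.]
[430 177  16  15 200] [437.5 184.1] [[535.0, -435.0, -4.0], [551.0, -411.0, 11.0], [575.0, -396.0, 31.0]] ext [40. 40.]
[359 191  20  20 320] [368.7 200.5] [[483.0, -257.0, -4.0], [505.0, -231.0, 10.0], [531.0, -209.0, 30.0]] ext [48. 48.]
[433 202  21  19 287] [442.9 211.4] [[457.0, -452.0, -2.0], [479.0, -423.0, 24.0], [505.0, -398.0, 49.0]] ext [47. 54.]
[314 213  17  16 212] [321.9 220.7] [[432.0, -130.0, -4.0], [450.0, -111.0, 10.0], [471.0, -91.0, 32.0]] ext [39. 39.]
[361 229  22  22 393] [371.2 239.4] [[377.0, -265.0, -3.0], [404.0, -238.0, 7.0], [432.0, -210.0, 54.0]] ext [55. 55.]
[389 241  21  20 329] [398.7 250.4] [[355.0, -334.0, -3.0], [377.0, -307.0, 10.0], [402.0, -286.0, 30.0]] ext [48. 49.]
```

View pics/z0.png

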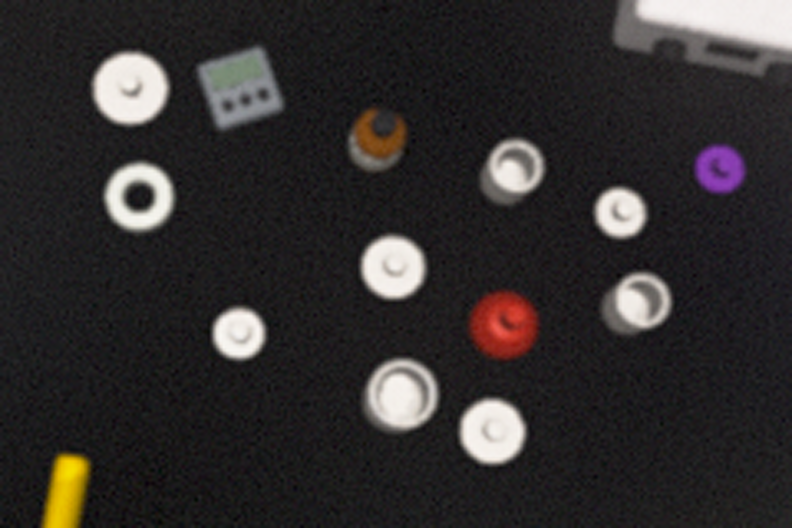

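View pics/z1.png

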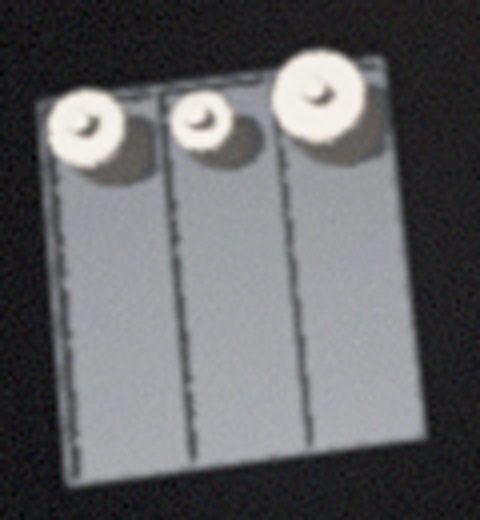

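```bash
cat >> h.py <<'E'
def sil(n,p,d,roi,thr=50):
    """silhouettes of low-saturation things over black bench: centroid, area"""
    g=p.max(2).astype(np.uint8); hs=cv2.cvtColor(p,cv2.COLOR_RGB2HSV)
    m=np.zeros_like(g); x0,y0,x1,y1=roi; m[y0:y1,x0:x1]=(g>thr)[y0:y1,x0:x1]
    N,L,S,C=cv2.connectedComponentsWithStats(m); W=cloud(n,d)
    out=[]
    for i in range(1,N):
        if S[i,4]<60: continue
        k=(L==i).astype(np.uint8); c,_=cv2.findContours(k,cv2.RETR_EXTERNAL,cv2.CHAIN_APPROX_NONE)
        h=cv2.convexHull(c[0]); f=np.zeros_like(k); cv2.fillConvexPoly(f,h,1); M=cv2.moments(f,True)
        out.append(dict(c=(M['m10']/M['m00'],M['m01']/M['m00']),a=M['m00'],box=S[i,:4],col=p[L==i].mean(0),z=np.nanpercentile(W[L==i][:,2],97)))
    return out
E
python3 - <<'E'
from h import *
K,pp,R=cal("top")
for n,roi in(("top",(258,125,482,270)),("side",(262,175,440,310))):
    p=cv2.imread(f"pics/{n}0.png")[:,:,::-1].copy(); d=np.load(f"pics/{n}0d.npy")
    for o in sil(n,p,d,roi):
        z=o['z']; print(n,np.round(o['c'],1),int(o['a']),o['box'][2:],o['col'].round(),'z97 %.0f'%z,'lid@8',ray(n,o['c'],8)[:2].round(1),'bot@24',ray(n,o['c'],24)[:2].round(1))
E
```

```text
top [460.9 132.1] 682 [47 19] [134. 129. 128.] z97 82 lid@8 [ 697.9 -481.4] bot@24 [ 692.3 -476.2]
top [289.1 146.4] 473 [25 24] [203. 197. 192.] z97 29 lid@8 [649.  -20.8] bot@24 [644.1 -21.8]
top [322.2 146.3] 517 [27 26] [113. 118. 117.] z97 22 lid@8 [ 651.2 -109.2] bot@24 [ 646.2 -108.9]
top [363.6 162.1] 282 [18 19] [97. 71. 47.] z97 82 lid@8 [ 609.7 -219.5] bot@24 [ 605.3 -217.8]
top [404.8 171.3] 329 [21 21] [149. 144. 140.] z97 48 lid@8 [ 586.6 -328.3] bot@24 [ 582.5 -325.1]
top [467.8 170.6] 223 [17 16] [106.  51. 136.] z97 31 lid@8 [ 591.5 -495.6] bot@24 [ 587.3 -490.1]
top [291.8 179.2] 414 [23 23] [177. 176. 169.] z97 22 lid@8 [559.7 -30.6] bot@24 [555.9 -31.3]
top [437.6 184. ] 239 [18 17] [185. 179. 174.] z97 30 lid@8 [ 553.6 -414.1] bot@24 [ 550.  -409.8]
top [368.8 200.5] 354 [21 21] [200. 195. 190.] z97 29 lid@8 [ 506.3 -232.9] bot@24 [ 503.3 -230.9]
top [442.7 211.7] 347 [22 20] [149. 144. 140.] z97 47 lid@8 [ 480.2 -425.2] bot@24 [ 477.5 -420.7]
top [402.3 218. ] 385 [22 21] [141.  41.  32.] z97 72 lid@8 [ 461.6 -319.4] bot@24 [ 459.2 -316.3]
top [322.  220.6] 242 
[... 1154 characters left out ...]
]
side [335.7 249. ] 769 [26 40] [139.  77.  70.] z97 71 lid@8 [ 481.5 -270. ] bot@24 [ 472.4 -290.4]
side [382.7 246.9] 446 [19 27] [130. 126. 120.] z97 48 lid@8 [ 592.1 -302.8] bot@24 [ 580.2 -322.3]
side [299.5 266.5] 300 [22 18] [190. 186. 180.] z97 30 lid@8 [ 377.5 -303.7] bot@24 [ 371.  -323.2]
side [360.6 281.2] 551 [21 30] [131. 128. 122.] z97 48 lid@8 [ 485.2 -400.1] bot@24 [ 476.  -417.1]
side [390.3 275.9] 234 [18 18] [178. 174. 168.] z97 31 lid@8 [ 555.1 -407.4] bot@24 [ 544.1 -424.2]
side [425. 295.] 251 [19 18] [100.  48. 129.] z97 31 lid@8 [ 592.7 -488.8] bot@24 [ 580.8 -503.6]
side [398.6 307.5] 183 [51  5] [140. 141. 143.] z97 194 lid@8 [ 521.5 -501.8] bot@24 [ 511.4 -516.3]
```

```bash
cat >> h.py <<'E'
def tool():
    s=r.sense(); return np.array(s['eef_pos']),Ro.from_euler('xyz',s['tcp_rot']).as_matrix(),s
def go(*tg,yaw=None):
    """print tool-frame shift in cm to each target in turn; and turn about tool x so that jaw axis (tool z) lies at yaw deg in world"""
    p,R,s=tool(); zz=np.degrees(np.arctan2(R[1,2],R[0,2]))
    print('t',round(s['clock'],2),'tcp',p.round(1),'jaw yaw %.1f'%zz,'open %.3f'%s['opening'],'F',np.round(s['contact_force'],1),'j',np.round(s['qpos'],2),'tilt',(R[:2,0]*57.3).round(2))
    if yaw is not None:
        w=-((yaw-zz+90)%180-90); print('turn wx %.1f (or %.1f)'%(w,w-np.sign(w)*180))
        Rd=R@Ro.from_rotvec([np.radians(w),0,0]).as_matrix(); 
    for t in tg:
        t=np.array(t,float); dd=t-p
        print('  to',t.round(1),'shift cm',(R.T@dd/10).round(2), '| after turn',(Rd.T@dd/10).round(2) if yaw is not None else ''); p=t
E
python3 - <<'E'
from h import *
c=[(149.5,144.5),(236,134),(246.8,229.5),(157.5,241.5)]
P=[ray("top",q,14)[:2] for q in c]; print(np.round(P,1)); P=np.array(P)
print('edges',[np.linalg.norm(P[i]-P[(i+1)%4]).round(1) for i in range(4)],'ctr',P.mean(0))
x=(P[0]+P[1]-P[2]-P[3]);print('yaw',np.degrees(np.arctan2(x[1],x[0])))
y=(P[0]-P[1]+P[3]-P[2]);print('y yaw',np.degrees(np.arctan2(y[1],y[0])))
p=cv2.imread("pics/top0.png")[:,:,::-1].copy();d=np.load("pics/top0d.npy")
for o in sil("top",p,d,(140,128,250,165),165): print(o['c'],o['a'],o['z'],ray("top",o['c'],58)[:2])
go((554,-414,130),yaw=0)
print(tool()[1].round(2))
E
```

```text
[[645.5 347.6]
 [678.9 120.8]
 [424.   81. ]
 [389.4 306.5]]
edges [np.float64(229.3), np.float64(258.0), np.float64(228.1), np.float64(259.4)] ctr [534.43848221 213.97988802]
yaw 9.002562929874305
y yaw 98.55173803834572
(218.96535796766744, 143.6997690531178) 433.0 83.41966764009153 [637.42396732 155.1900919 ]
(160.98692810457516, 151.72549019607843) 306.0 77.73596231048772 [613.40956476 300.92947006]
(189.65829145728642, 149.87437185929647) 199.0 72.18702535178787 [619.6665137  228.65608091]
t 0.1 tcp [ 205.2 -589.8  196.5] jaw yaw -70.8 open 1.002 F [-1.   0.2 -0.3] j [-1.24  0.35  1.63  0.    1.16 -0.  ] tilt [-0.02  0.07]
turn wx -70.8 (or 109.2)
  to [ 554. -414.  130.] shift cm [ 6.66 38.72 -5.14] | after turn [ 6.66 17.58 34.88]
[[-0.    0.94  0.33]
 [ 0.    0.33 -0.94]
 [-1.    0.   -0.  ]]
```

```bash
python3 - <<'E'
from h import *
go((477.5,-420.7,130),(477.5,-420.7,22),yaw=-41)
E
```

```text
t 0.1 tcp [ 205.2 -589.8  196.5] jaw yaw -70.8 open 1.002 F [-1.   0.2 -0.3] j [-1.24  0.35  1.63  0.    1.16 -0.  ] tilt [-0.02  0.07]
turn wx -29.8 (or 150.2)
  to [ 477.5 -420.7  130. ] shift cm [ 6.66 31.27 -7.02] | after turn [ 6.66 30.62  9.46]
  to [ 477.5 -420.7   22. ] shift cm [ 1.08e+01 -0.00e+00  1.00e-02] | after turn [ 1.08e+01 -1.00e-02  1.00e-02]
```

>>> {"op": "jog_arm", "data": {
  "series": [
    [-7.45,0,0,0,0,0,0.75],
    [-7.45,0,0,0,0,0,0.75],
    [-7.45,0,0,0,0,0,0.75],
    [-7.45,0,0,0,0,0,0.75],
    [0,0,0,0.67,3.06,0.95,0.75],
    [0,0,0,0.67,3.06,0.95,0.75],
    [0,0,0,0.67,3.06,0.95,0.75],
    [0,0,0,0.67,3.06,0.95,0.75],
    [0,0,0,0.67,3.06,0.95,0.75],
    [0,0,0,0.67,3.06,0.95,0.75],
    [0,0,0,0.67,3.06,0.95,0.75],
    [0,0,0,0.67,3.06,0.95,0.75],
    [0,0,0,0.67,3.06,0.95,0.75],
    [0,0,0,0.67,3.06,0.95,0.75],
    [0,0,0,0,0,0,0.75],
    [0,0,0,0,0,0,0.75]
  ],
  "force": 20
}}

```text
clock: 1.7
eef_pos: [477.9, -421.1, 129.6]
tcp_rot: [-2.933, 1.57, 2.636]
contact_force: [0.6, 0.0, 0.2]
opening: 0.75
```

```bash
python3 - <<'E'
from h import *
go((477.5,-420.7,130),(477.5,-420.7,22),yaw=-41)
grab("top",1);grab("side",1)
E
```

```text
t 1.7 tcp [ 477.9 -421.1  129.6] jaw yaw -40.9 open 0.750 F [0.6 0.  0.2] j [-0.72  0.44  1.67 -0.    1.04 -0.01] tilt [-0.06  0.03]
turn wx 0.1 (or -179.9)
  to [ 477.5 -420.7  130. ] shift cm [-0.04  0.   -0.06] | after turn [-0.04  0.   -0.06]
  to [ 477.5 -420.7   22. ] shift cm [1.08e+01 0.00e+00 1.00e-02] | after turn [1.08e+01 0.00e+00 1.00e-02]
```

View pics/side1.png

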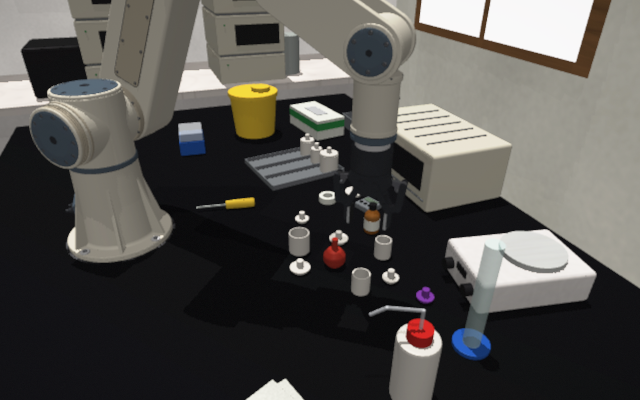

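View pics/top1.png

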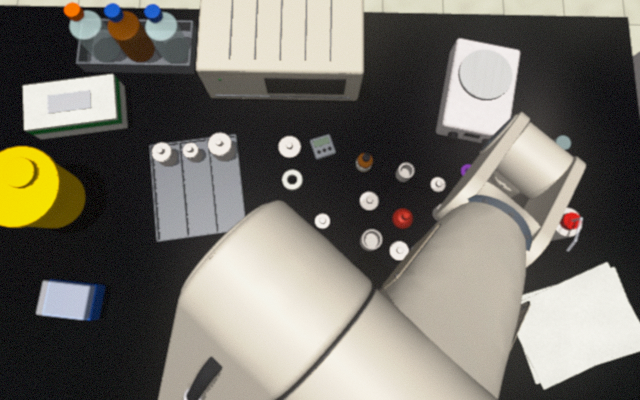

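The arm hangs over the nearest small bottle, at side pixel (361,282), and nothing has been disturbed. I'll pinch that bottle in two directions to find its true centre.

>>> {"op": "jog_arm", "data": {
  "series": [
    [0,0,0,3,0,-0.03,0.75],
    [0,0,0,3,0,-0.03,0.75],
    [0,0,0,2.5,0,0,0.75],
    [0,0,0,1.5,0,0,0.75],
    [0,0,0,0.8,0,0,0.75],
    [0,0,0,0,0,0,0.3],
    [0,0,0,0,0,0,0.3],
    [0,0,0,0,0,0,0.3],
    [0,0,0,0,0,0,0.3],
    [0,0,0,0,0,0,0.3],
    [0,0,0,0,0,0,0.3]
  ]
}}

```text
clock: 2.9
eef_pos: [477.6, -421.5, 22.6]
tcp_rot: [-0.089, 1.57, -0.804]
contact_force: [-0.2, -0.1, 0.2]
opening: 0.298
```

```bash
python3 - <<'E'
from h import *
go(yaw=49)
E
```

```text
t 2.9 tcp [ 477.6 -421.5   22.6] jaw yaw -41.0 open 0.298 F [-0.2 -0.1  0.2] j [-0.73  0.57  1.73 -0.    0.84 -0.01] tilt [ 0.02 -0.02]
turn wx 90.0 (or -90.0)
```

```bash
python3 - <<'E'
from h import *
p,d=grab("side",2)
cv2.imwrite("pics/z2.png",cv2.resize(p[190:330,260:460,::-1],None,fx=4,fy=4,interpolation=cv2.INTER_CUBIC))
E
```

```text
(no output)
```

View pics/z2.png

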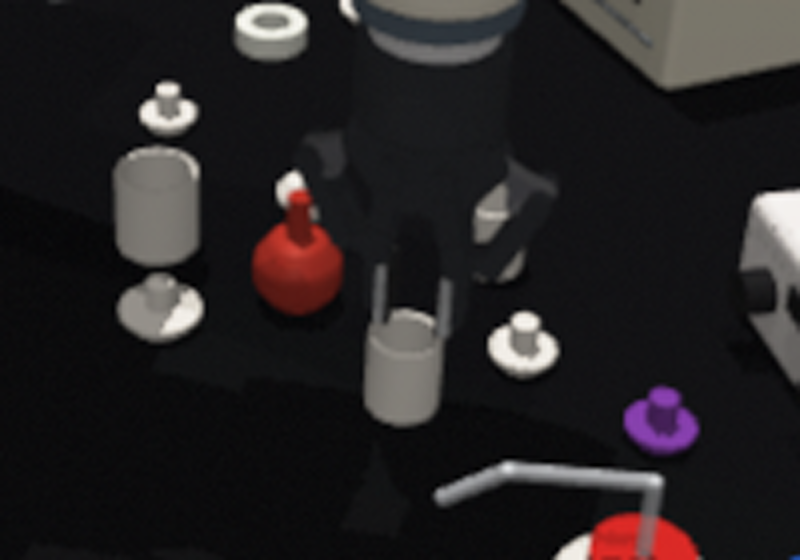

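>>> {"op": "jog_arm", "data": {
  "series": [
    [0,0,0,0,0,0,0.2],
    [0,0,0,0,0,0,0.2],
    [0,0,0,0,0,0,0.2],
    [0,0,0,0,0,0,0.2]
  ]
}}

```text
clock: 3.35
eef_pos: [477.4, -421.3, 22.1]
tcp_rot: [3.02, 1.571, 2.305]
contact_force: [-0.5, 0.8, 0.4]
opening: 0.201
```

```bash
python3 - <<'E'
from h import *
go(yaw=49)
W=cloud("side",np.load("pics/side0d.npy"))
p,d=grab("side",3); W=cloud("side",d)
for v,u in ((255,355),(262,355),(268,356),(255,371),(262,371),(268,371),(272,371),(280,360),(290,360)): print(u,v,W[v,u].round(0),p[v,u])
cv2.imwrite("pics/z3.png",cv2.resize(p[230:310,320:420,::-1],None,fx=7,fy=7,interpolation=cv2.INTER_CUBIC))
E
```

```text
t 3.35 tcp [ 477.4 -421.3   22.1] jaw yaw -41.0 open 0.201 F [-0.5  0.8  0.4] j [-0.73  0.57  1.73  0.    0.84 -0.01] tilt [-0.  0.]
turn wx 90.0 (or -90.0)
355 255 [ 457. -422.  101.] [25 26 28]
355 262 [ 459. -419.   81.] [64 64 66]
356 268 [ 461. -422.   67.] [96 97 97]
371 255 [ 483. -441.  108.] [24 25 27]
371 262 [ 486. -438.   87.] [31 33 35]
371 268 [ 487. -437.   71.] [26 26 28]
371 272 [ 526. -372.    1.] [19 19 22]
360 280 [ 465. -434.   44.] [130 127 121]
360 290 [ 468. -433.   15.] [131 127 120]
```

View pics/z3.png

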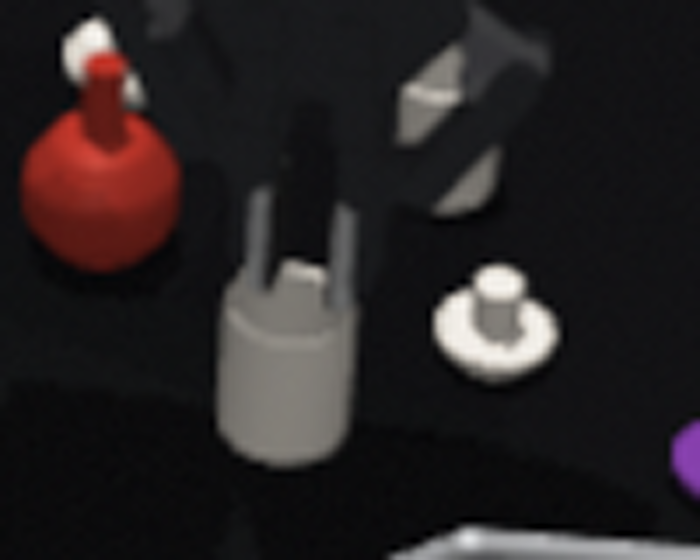

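```bash
python3 - <<'E'
from h import *
p,d=grab("side",4); W=cloud("side",d)
for v in range(256,284,2):
    print(v,*[(u,*W[v,u].round(0).astype(int)) for u in (356,358,362,367,369)])
E
```

```text
256 (356, np.int64(461), np.int64(-419), np.int64(96)) (358, np.int64(466), np.int64(-418), np.int64(94)) (362, np.int64(534), np.int64(-308), np.int64(0)) (367, np.int64(544), np.int64(-314), np.int64(1)) (369, np.int64(480), np.int64(-438), np.int64(104))
258 (356, np.int64(461), np.int64(-419), np.int64(91)) (358, np.int64(464), np.int64(-422), np.int64(92)) (362, np.int64(529), np.int64(-318), np.int64(2)) (367, np.int64(479), np.int64(-433), np.int64(96)) (369, np.int64(481), np.int64(-437), np.int64(98))
260 (356, np.int64(461), np.int64(-419), np.int64(86)) (358, np.int64(464), np.int64(-422), np.int64(87)) (362, np.int64(526), np.int64(-324), np.int64(1)) (367, np.int64(479), np.int64(-432), np.int64(90)) (369, np.int64(481), np.int64(-438), np.int64(94))
262 (356, np.int64(461), np.int64(-419), np.int64(81)) (358, np.int64(464), np.int64(-423), np.int64(82)) (362, np.int64(521), np.int64(-335), np.int64(4)) (367, np.int64(477), np.int64(-436), np.int64(88)) (369, np.int64(-9223372036854775808), np.int64(-9223372036854775808), np.int64(-9223372036854775808))
264 (356, np.int6
[... 1930 characters left out ...]
-436), np.int64(49)) (367, np.int64(480), np.int64(-436), np.int64(46)) (369, np.int64(486), np.int64(-434), np.int64(43))
280 (356, np.int64(459), np.int64(-428), np.int64(41)) (358, np.int64(463), np.int64(-429), np.int64(40)) (362, np.int64(470), np.int64(-434), np.int64(42)) (367, np.int64(481), np.int64(-436), np.int64(41)) (369, np.int64(488), np.int64(-431), np.int64(34))
282 (356, np.int64(460), np.int64(-427), np.int64(34)) (358, np.int64(463), np.int64(-431), np.int64(37)) (362, np.int64(471), np.int64(-433), np.int64(36)) (367, np.int64(482), np.int64(-434), np.int64(33)) (369, np.int64(490), np.int64(-429), np.int64(27))<stdin>:4: RuntimeWarning: invalid value encountered in cast
```

```bash
python3 - <<'E'
from h import *
d=np.load("pics/side0d.npy"); W=cloud("side",d)
# start: tip near (262,297)
for v in range(284,304,2): print(v,[W[v,u].round(0).tolist() for u in (260,264,268)])
p=cv2.imread("pics/side0.png"); cv2.imwrite("pics/z4.png",cv2.resize(p[190:310,200:320],None,fx=5,fy=5,interpolation=cv2.INTER_CUBIC))
E
```

```text
284 [[214.0, -638.0, 269.0], [217.0, -645.0, 273.0], [222.0, -644.0, 271.0]]
286 [[213.0, -639.0, 267.0], [217.0, -645.0, 271.0], [223.0, -642.0, 266.0]]
288 [[213.0, -637.0, 262.0], [217.0, -645.0, 268.0], [222.0, -643.0, 264.0]]
290 [[213.0, -639.0, 261.0], [217.0, -644.0, 263.0], [223.0, -641.0, 259.0]]
292 [[213.0, -639.0, 257.0], [217.0, -642.0, 259.0], [222.0, -642.0, 257.0]]
294 [[213.0, -637.0, 253.0], [216.0, -644.0, 257.0], [222.0, -642.0, 254.0]]
296 [[212.0, -640.0, 252.0], [216.0, -643.0, 252.0], [285.0, -367.0, 2.0]]
298 [[212.0, -639.0, 248.0], [276.0, -370.0, 2.0], [284.0, -371.0, 0.0]]
300 [[267.0, -371.0, 0.0], [274.0, -376.0, 2.0], [282.0, -377.0, 0.0]]
302 [[264.0, -382.0, 4.0], [273.0, -381.0, 1.0], [280.0, -385.0, 2.0]]
```

View pics/z4.png

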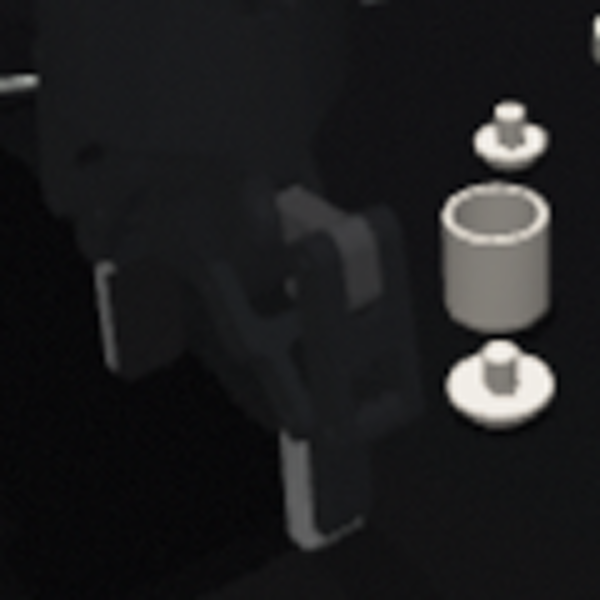

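The tips end about 38 mm above the reported TCP: the camera puts them at z≈59 where the state says 22, and at the start it put them at 248 against 196 with the jaws open. The x and y readings agree. The jaws therefore closed over the bottle without touching it. I'll settle this offset with a gentle touch on bare bench.

```bash
python3 - <<'E'
from h import *
go((477.5,-421,50),(430,-490,50),(430,-490,-20))
E
```

```text
t 3.45 tcp [ 477.4 -421.4   22.1] jaw yaw -41.0 open 0.200 F [ 0.3  0.3 -0.4] j [-0.73  0.57  1.73 -0.    0.84 -0.01] tilt [-0.  0.]
  to [ 477.5 -421.    50. ] shift cm [-2.79  0.03 -0.02] | after turn 
  to [ 430. -490.   50.] shift cm [ 0.   -8.32  0.94] | after turn 
  to [ 430. -490.  -20.] shift cm [7. 0. 0.] | after turn
```

>>> {"op": "jog_arm", "data": {
  "series": [
    [0,0,0,-2.8,0,0,0.0],
    [0,0,0,0,-2.8,0.3,0.0],
    [0,0,0,0,-2.8,0.3,0.0],
    [0,0,0,0,-2.8,0.3,0.0],
    [0,0,0,3,0,0,0.0],
    [0,0,0,3,0,0,0.0],
    [0,0,0,0.8,0,0,0.0],
    [0,0,0,0.3,0,0,0],
    [0,0,0,0.2,0,0,0],
    [0,0,0,0,0,0,0]
  ]
}}

```text
clock: 4.45
eef_pos: [429.8, -491.1, -21.8]
tcp_rot: [-0.148, 1.569, -0.864]
contact_force: [0.1, -0.2, 1.3]
opening: -0.003
```

```bash
python3 - <<'E'
from h import *
go()
E
```

```text
t 4.45 tcp [ 429.8 -491.1  -21.8] jaw yaw -41.0 open -0.003 F [ 0.1 -0.2  1.3] j [-0.85  0.65  1.71 -0.    0.78 -0.14] tilt [ 0.06 -0.07]
```

Now down in 2 mm steps.

>>> {"op": "jog_arm", "data": {
  "series": [
    [0,0,0,0.4,0,0,0],
    [0,0,0,0.4,0,0,0],
    [0,0,0,0.2,0,0,0],
    [0,0,0,0,0,0,0]
  ]
}}

```text
clock: 4.85
eef_pos: [428.9, -490.4, -33.1]
tcp_rot: [2.968, 1.57, 2.252]
contact_force: [0.4, 0.7, 0.1]
opening: -0.005
```

>>> {"op": "jog_arm", "data": {
  "series": [
    [0,0,0,0.2,0,0,0],
    [0,0,0,0,0,0,0]
  ]
}}

```text
clock: 5.05
eef_pos: [429.2, -490.8, -34.0]
tcp_rot: [0.042, 1.571, -0.674]
contact_force: [-1.8, 2.9, 8.5]
opening: 0.0
```

>>> {"op": "jog_arm", "data": {
  "series": [
    [0,0,0,0.15,0,0,0],
    [0,0,0,0,0,0,0]
  ]
}}

```text
clock: 5.25
eef_pos: [429.2, -490.8, -34.1]
tcp_rot: [0.113, 1.571, -0.603]
contact_force: [-5.2, 6.1, 21.4]
opening: 0.002
```

The bench contact comes at a reported z of −34, so the real tip when shut is TCP + 34 mm. I'll use that from here, plus the swing of the pads when they are open.

>>> {"op": "jog_arm", "data": {
  "series": [
    [0,0,0,-2,0,0,0],
    [0,0,0,-3,0,0,0.75],
    [0,0,0,-3,0,0,0.75],
    [0,0,0,0,2.8,-0.3,0.75],
    [0,0,0,0,2.8,-0.3,0.75],
    [0,0,0,0,2.8,-0.3,0.75],
    [0,0,0,0,0,0,0.75]
  ]
}}

```text
clock: 5.95
eef_pos: [478.9, -418.9, 43.8]
tcp_rot: [1.881, 1.57, 1.167]
contact_force: [-0.1, -0.5, -0.6]
opening: 0.752
```

```bash
python3 - <<'E'
from h import *
go((477.5,-420.7,50),(477.5,-420.7,-20))
E
```

```text
t 5.95 tcp [ 478.9 -418.9   43.8] jaw yaw -40.9 open 0.752 F [-0.1 -0.5 -0.6] j [-0.72  0.54  1.72  0.    0.88 -0.01] tilt [0.02 0.04]
  to [ 477.5 -420.7   50. ] shift cm [-0.62 -0.23  0.01] | after turn 
  to [ 477.5 -420.7  -20. ] shift cm [ 7.   -0.01  0.  ] | after turn
```

>>> {"op": "jog_arm", "data": {
  "series": [
    [0,0,0,2,-0.23,0,0.75],
    [0,0,0,2,0,0,0.75],
    [0,0,0,1.5,0,0,0.75],
    [0,0,0,0.9,0,0,0.75],
    [0,0,0,0,0,0,0.3],
    [0,0,0,0,0,0,0.3],
    [0,0,0,0,0,0,0.3],
    [0,0,0,0,0,0,0.3],
    [0,0,0,0,0,0,0.3]
  ]
}}

```text
clock: 6.85
eef_pos: [476.2, -423.4, -19.8]
tcp_rot: [-0.007, 1.57, -0.723]
contact_force: [-0.3, -0.4, -0.0]
opening: 0.458
```

```bash
python3 - <<'E'
from h import *
go(yaw=49)
E
```

```text
t 6.85 tcp [ 476.2 -423.4  -19.8] jaw yaw -41.0 open 0.458 F [-0.3 -0.4 -0. ] j [-0.73  0.63  1.74  0.    0.77 -0.01] tilt [ 0.04 -0.03]
turn wx 90.0 (or -90.0)
```

>>> {"op": "jog_arm", "data": {
  "series": [
    [0,0,0,0,0,0,0.75],
    [0,0,0,0,0,0,0.75],
    [0,0,0,0,0.2,0,0.75],
    [8.2,0,0,0,0,0,0.75],
    [8.2,0,0,0,0,0,0.75],
    [8.2,0,0,0,0,0,0.75],
    [8.2,0,0,0,0,0,0.75],
    [8.2,0,0,0,0,0,0.75],
    [8.2,0,0,0,0,0,0.75],
    [8.2,0,0,0,0,0,0.75],
    [8.2,0,0,0,0,0,0.75],
    [8.2,0,0,0,0,0,0.75],
    [8.2,0,0,0,0,0,0.75],
    [8,0,0,0,0,0,0.75],
    [0,0,0,0,0,0,0.3],
    [0,0,0,0,0,0,0.3],
    [0,0,0,0,0,0,0.3],
    [0,0,0,0,0,0,0.3],
    [0,0,0,0,0,0,0.3]
  ]
}}

```text
clock: 8.75
eef_pos: [477.4, -421.6, -20.2]
tcp_rot: [2.046, 1.571, -0.24]
contact_force: [0.6, 0.6, 3.9]
opening: 0.467
```

```bash
python3 - <<'E'
from h import *
go()
E
```

```text
t 8.75 tcp [ 477.4 -421.6  -20.2] jaw yaw -131.0 open 0.467 F [0.6 0.6 3.9] j [-0.73  0.63  1.74  0.    0.77  1.56] tilt [ 0.01 -0.  ]
```

```bash
python3 - <<'E'
from h import *
go((477.4,-421.6,50),(553.5,-415,50),(553.5,-415,-23))
E
```

```text
t 8.75 tcp [ 477.4 -421.6  -20.2] jaw yaw -131.0 open 0.467 F [0.6 0.6 3.9] j [-0.73  0.63  1.74  0.    0.77  1.56] tilt [ 0.01 -0.  ]
  to [ 477.4 -421.6   50. ] shift cm [-7.02  0.   -0.  ] | after turn 
  to [ 553.5 -415.    50. ] shift cm [ 0.    5.31 -5.49] | after turn 
  to [ 553.5 -415.   -23. ] shift cm [ 7.3 -0.   0. ] | after turn
```

>>> {"op": "jog_arm", "data": {
  "series": [
    [0,0,0,0,0,0,0.75],
    [0,0,0,0,0,0,0.75],
    [0,0,0,-3,0,0,0.6],
    [0,0,0,-4,0,0,0.5],
    [0,0,0,0,2.65,-2.75,0.5],
    [0,0,0,0,2.65,-2.75,0.5],
    [0,0,0,3,0,0,0.5],
    [0,0,0,2.5,0,0,0.5],
    [0,0,0,1.3,0,0,0.5],
    [0,0,0,0.5,0,0,0.5],
    [0,0,0,0,0,0,0.0],
    [0,0,0,0,0,0,0.0],
    [0,0,0,0,0,0,0.0],
    [0,0,0,0,0,0,0.0],
    [0,0,0,0,0,0,0.0]
  ]
}}

```text
clock: 10.25
eef_pos: [553.9, -415.6, -22.1]
tcp_rot: [1.575, 1.569, -0.712]
contact_force: [-0.4, -0.6, 6.5]
opening: 0.177
```

```bash
python3 - <<'E'
from h import *
go()
E
```

```text
t 10.25 tcp [ 553.9 -415.6  -22.1] jaw yaw -131.0 open 0.177 F [-0.4 -0.6  6.5] j [-0.65  0.7   1.61 -0.    0.83  1.64] tilt [ 0.08 -0.07]
```

>>> {"op": "jog_arm", "data": {
  "series": [
    [0,0,0,0,0,0,0.45],
    [0,0,0,0,0,0,0.45],
    [-8.2,0,0,-0.1,0,0,0.45],
    [-8.2,0,0,0,0,0,0.45],
    [-8.2,0,0,0,0,0,0.45],
    [-8.2,0,0,0,0,0,0.45],
    [-8.2,0,0,0,0,0,0.45],
    [-8.2,0,0,0,0,0,0.45],
    [-8.2,0,0,0,0,0,0.45],
    [-8.2,0,0,0,0,0,0.45],
    [-8.2,0,0,0,0,0,0.45],
    [-8.2,0,0,0,0,0,0.45],
    [-8,0,0,0,0,0,0.45],
    [0,0,0,0,0,0,0.0],
    [0,0,0,0,0,0,0.0],
    [0,0,0,0,0,0,0.0],
    [0,0,0,0,0,0,0.0],
    [0,0,0,0,0,0,0.0]
  ]
}}

```text
clock: 12.05
eef_pos: [553.2, -414.8, -22.4]
tcp_rot: [3.1, 1.571, 2.383]
contact_force: [0.1, -0.4, 0.7]
opening: 0.175
```

```bash
python3 - <<'E'
from h import *
go()
E
```

```text
t 12.05 tcp [ 553.2 -414.8  -22.4] jaw yaw -41.1 open 0.175 F [ 0.1 -0.4  0.7] j [-0.65  0.7   1.61  0.    0.83  0.07] tilt [-0.01  0.01]
```

>>> {"op": "jog_arm", "data": {
  "series": [
    [0,0,0,0,0,0,0.0],
    [0,0,0,0,0,0,0.0],
    [0,0,0,-2,0,0,0.0],
    [0,0,0,-3,0,0,0.0],
    [0,0,0,-3,0,0,0.0],
    [0,0,0,0,0,0,0.0]
  ],
  "force": 60
}}

```text
clock: 12.65
eef_pos: [555.8, -416.8, 62.3]
tcp_rot: [0.07, 1.564, -0.646]
contact_force: [1.1, 0.2, 0.8]
opening: 0.153
```

```bash
python3 - <<'E'
from h import *
go((477.4,-421.6,57),(477.4,-421.6,28),(477.4,-421.6,17),yaw=-41)
p,d=grab("side",5)
cv2.imwrite("pics/z5.png",cv2.resize(p[170:330,260:460,::-1],None,fx=3.5,fy=3.5,interpolation=cv2.INTER_CUBIC))
for o in sil("side",p,d,(262,175,440,310)): 
    print(np.round(o['c'],1),int(o['a']),o['col'].round(),'z97 %.0f'%o['z'])
E
```

```text
t 12.65 tcp [ 555.8 -416.8   62.3] jaw yaw -41.0 open 0.153 F [1.1 0.2 0.8] j [-0.65  0.59  1.58 -0.    0.97  0.07] tilt [ 0.32 -0.24]
turn wx -0.0 (or 180.0)
  to [ 477.4 -421.6   57. ] shift cm [ 0.49 -5.51 -5.6 ] | after turn [ 0.49 -5.51 -5.6 ]
  to [ 477.4 -421.6   28. ] shift cm [ 2.9  -0.   -0.02] | after turn [ 2.9  -0.   -0.02]
  to [ 477.4 -421.6   17. ] shift cm [ 1.1  -0.   -0.01] | after turn [ 1.1  -0.   -0.01]
[289.  179.9] 616 [93. 95. 98.] z97 18
[406.4 176.3] 94 [98. 97. 97.] z97 277
[430.1 194.7] 712 [108. 105.  95.] z97 197
[354.5 190.7] 220 [184. 180. 173.] z97 30
[327.2 197.2] 251 [158. 157. 150.] z97 22
[367.5 214.5] 644 [100.  92.  80.] z97 165
[301.8 217.1] 155 [153. 149. 142.] z97 31
[298.7 241.2] 595 [116. 113. 108.] z97 54
[335.7 249. ] 766 [132.  71.  64.] z97 72
[388.7 245.5] 762 [111. 108. 104.] z97 128
[299.7 266.7] 294 [148. 144. 138.] z97 30
[362.5 282.7] 532 [119. 116. 111.] z97 48
[425.  295.2] 235 [69. 33. 88.] z97 31
[398.5 307.5] 182 [139. 140. 142.] z97 194
```

View pics/z5.png

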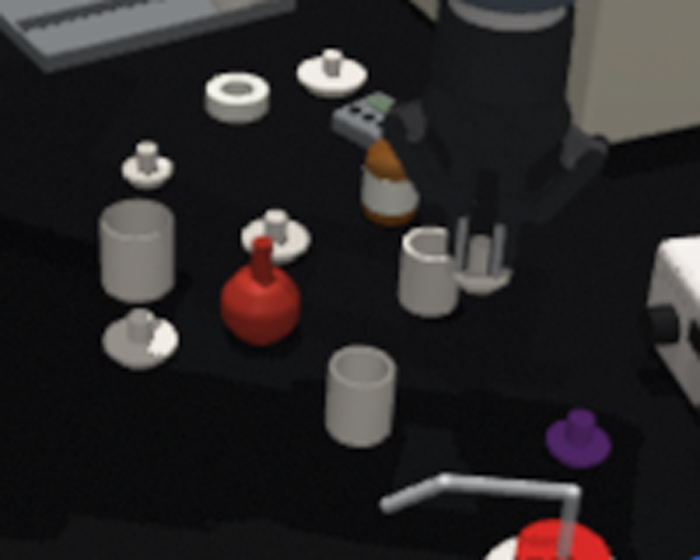

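```bash
python3 - <<'E'
from h import *
for n in (0,1,5):
    p=cv2.imread(f"pics/side{n}.png")[:,:,::-1].copy()
    for t in (40,50,70):
        for o in sil("side",p,np.load("pics/side0d.npy"),(340,258,380,300),t): print(n,t,np.round(o['c'],2),int(o['a']),o['box'],ray("side",o['c'],23).round(1)[:2])
E
```

```text
0 40 [360.58 281.21] 553 [351 267  21  30] [ 476.7 -416. ]
0 50 [360.58 281.23] 551 [351 267  21  30] [ 476.6 -416. ]
0 70 [360.57 280.9 ] 528 [351 267  21  29] [ 477.1 -415. ]
1 40 [360.58 281.21] 553 [351 267  21  30] [ 476.7 -416. ]
1 50 [360.59 281.14] 547 [351 267  21  30] [ 476.8 -415.8]
1 70 [360.57 280.9 ] 528 [351 267  21  29] [ 477.1 -415. ]
5 40 [362.54 282.47] 547 [353 268  21  30] [ 478.8 -421.2]
5 50 [362.45 282.66] 532 [353 268  20  30] [ 478.3 -421.7]
5 70 [362.45 282.66] 514 [353 269  20  29] [ 478.3 -421.7]
```

```bash
python3 - <<'E'
from h import *
go()
p,d=grab("side",6); W=cloud("side",d)
hs=cv2.cvtColor(p,cv2.COLOR_RGB2HSV)
cv2.imwrite("pics/z6.png",cv2.resize(p[225:300,345:420,::-1],None,fx=8,fy=8,interpolation=cv2.INTER_CUBIC))
g=p.max(2); print(g[236:260,384:412])
E
```

```text
t 12.7 tcp [ 554.7 -415.9   60.1] jaw yaw -41.0 open 0.158 F [ 0.5 -0.7 -0.5] j [-0.65  0.59  1.58 -0.    0.96  0.07] tilt [ 0.19 -0.15]
[[163 167 141  80  27  39  82  98  69  30  19  20  20  20  20  21  58  88
   94  66  33  29  27  24  22  21  19  21]
 [123 122 114  71  27  40  83  97  66  24  18  26  30  23  20  22  64  91
   95  64  31  27  28  24  21  20  20  20]
 [123 121  99  55  27  48  85  96  64  29  70  85  86  86  74  45  65  91
   91  58  28  28  27  23  20  19  20  19]
 [123 122  94  48  27  53  87  97  63  58  98 110 110 111 105  69  74  94
   86  53  29  27  27  22  20  20  20  20]
 [123 121  89  43  27  60  89  92  57  83 108 112 112 112 112  78  82  97
   83  51  29  28  24  21  20  20  21  21]
 [123 121  84  37  28  66  91  87  51  88 113 116 116 116 118  82  82  97
   78  47  29  27  25  22  21  20  20  20]
 [123 121  89  43  27  66  91  86  56  87 113 119 121 121 122  84  82  97
   76  43  28  27  25  22  19  20  19  20]
 [169 168 151  91  28  74  95  81  53  90 113 119 122 124 115  76  81  97
   71  38  27  26  24  20  20  20  20  21]
 [161 161 153 115  78  88  
[... 1145 characters left out ...]
123 123 122 120 117 113  78  30  35  68  83  84  84  84  82  61  30  18
   17  17  18  17  16  17  18  18  18  17]
 [124 123 121 119 116 112  73  25  19  16  24  27  29  28  22  17  18  18
   18  18  16  19  18  17  19  17  19  18]
 [123 122 121 119 116 103  62  14  17  18  17  17  18  18  16  18  19  18
   17  18  17  19  17  18  18  19  17  19]
 [123 123 121 119 116  85  37   8  16  17  18  17  18  18  19  18  17  18
   17  18  18  18  17  17  18  17  18  18]
 [122 122 120 120  97  53  15  10  13  17  17  18  16  17  18  18  19  18
   18  17  17  17  17  19  18  18  18  18]
 [109 100  88  83  54  15   8  11  13  17  18  17  18  19  17  18  18  18
   17  17  19  18  17  18  17  18  19  16]]
```

View pics/z6.png

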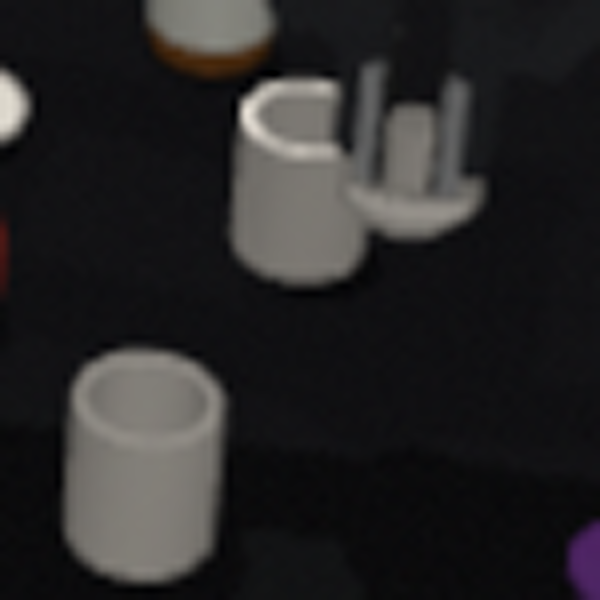

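```bash
python3 - <<'E'
from h import *
print(ray("side",(397.05-.5,248.2-.5),91.5), ray("side",(363.3-.5,274.9-.5),46))
print(tool()[0])
E
```

```text
[ 556.08591414 -417.66065613   91.5       ] [ 477.41723064 -422.28584489   46.        ]
[ 553.618122   -415.12136309   58.3264863 ]
```

```bash
python3 - <<'E'
from h import *
go((477.6,-421.7,57),(477.6,-421.7,30),(477.6,-421.7,17),yaw=-41)
E
```

```text
t 12.75 tcp [ 553.6 -415.1   58.3] jaw yaw -41.0 open 0.157 F [-0.6  0.5  0.4] j [-0.65  0.59  1.58 -0.    0.96  0.07] tilt [ 0.06 -0.05]
turn wx -0.0 (or 180.0)
  to [ 477.6 -421.7   57. ] shift cm [ 0.12 -5.49 -5.3 ] | after turn [ 0.12 -5.48 -5.31]
  to [ 477.6 -421.7   30. ] shift cm [ 2.7 -0.  -0. ] | after turn [ 2.7 -0.  -0. ]
  to [ 477.6 -421.7   17. ] shift cm [ 1.3 -0.  -0. ] | after turn [ 1.3 -0.  -0. ]
```

>>> {"op": "jog_arm", "data": {
  "series": [
    [0,0,0,0,-1.83,-1.77,0.0],
    [0,0,0,0,-1.83,-1.77,0.0],
    [0,0,0,0,-1.83,-1.77,0.0],
    [0,0,0,0,0,0,0.0],
    [0,0,0,0,0,0,0.0],
    [0,0,0,0,0,0,0.0]
  ]
}}

```text
clock: 13.35
eef_pos: [477.7, -421.4, 57.1]
tcp_rot: [2.501, 1.57, 1.785]
contact_force: [1.0, 0.4, -0.7]
opening: 0.156
```

```bash
python3 - <<'E'
from h import *
go((477.6,-421.7,30),(477.6,-421.7,17),yaw=-41)
p,d=grab("side",7);cv2.imwrite("pics/z7.png",cv2.resize(p[225:300,325:400,::-1],None,fx=8,fy=8,interpolation=cv2.INTER_CUBIC))
go((477.6,-421.7,30))
E
```

```text
t 13.35 tcp [ 477.7 -421.4   57.1] jaw yaw -41.0 open 0.156 F [ 1.   0.4 -0.7] j [-0.73  0.53  1.71  0.    0.9  -0.01] tilt [-0.    0.02]
turn wx -0.0 (or 180.0)
  to [ 477.6 -421.7   30. ] shift cm [ 2.71 -0.04  0.01] | after turn [ 2.71 -0.04  0.01]
  to [ 477.6 -421.7   17. ] shift cm [ 1.3 -0.   0. ] | after turn [ 1.3 -0.   0. ]
t 13.4 tcp [ 477.9 -421.3   57.2] jaw yaw -41.0 open 0.155 F [ 0.6  0.2 -0.3] j [-0.72  0.53  1.71  0.    0.9  -0.01] tilt [-0.    0.01]
  to [ 477.6 -421.7   30. ] shift cm [ 2.72 -0.05  0.  ] | after turn
```

View pics/z7.png

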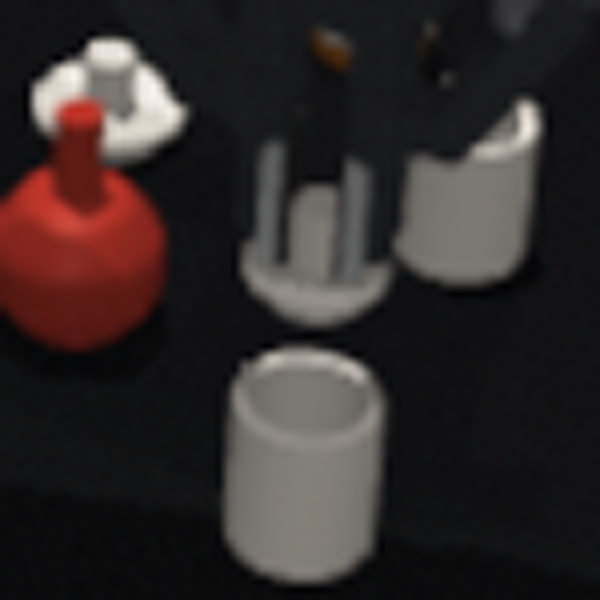

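```bash
python3 - <<'E'
from h import *
p=cv2.imread("pics/side7.png").max(2).astype(float)
def edges(v,u0,u1,t=70):
    row=p[v,u0:u1]; a=np.where(row>t)[0]; i,j=a[0],a[-1]
    l=u0+i-(row[i]-t)/(row[i]-row[i-1]); rr=u0+j+(row[j]-t)/(row[j]-row[j+1]); return l,rr
for v in (257,258,259,260,261,262): print('lid',v,np.round(edges(v,350,374.__int__()),2),np.mean(edges(v,350,374)).round(2))
for v in range(272,296,2): print('bot',v,np.round(edges(v,346,380),2),np.mean(edges(v,346,380)).round(2))
K,pp,R=cal("side")
def proj(P): q=K@(R.T@(np.array(P,float)-pp)); return q[:2]/q[2]
for z in (0,23,46,80,89): print(z,proj((477.6,-421.6,z)).round(2))
print('du/dx',proj((478.6,-421.6,46))-proj((477.6,-421.6,46)),proj((477.6,-420.6,46))-proj((477.6,-421.6,46)))
E
```

```text
File "<stdin>", line 6
    for v in (257,258,259,260,261,262): print('lid',v,np.round(edges(v,350,374.__int__()),2),np.mean(edges(v,350,374)).round(2))
                                                                              ^
SyntaxError: invalid decimal literal
```

```bash
python3 - <<'E'
from h import *
p=cv2.imread("pics/side7.png").max(2).astype(float)
def edges(v,u0,u1,t=70):
    row=p[v,u0:u1]; a=np.where(row>t)[0]; i,j=a[0],a[-1]
    l=u0+i-(row[i]-t)/(row[i]-row[i-1]); rr=u0+j+(row[j]-t)/(row[j]-row[j+1]); return l,rr
for v in (258,259,260,261,262,263): print('lid',v,np.round(edges(v,353,375),2),np.mean(edges(v,353,375)).round(2))
for v in range(270,296,2): print('bot',v,np.round(edges(v,346,380),2),np.mean(edges(v,346,380)).round(2))
K,pp,R=cal("side")
def proj(P): q=K@(R.T@(np.array(P,float)-pp)); return q[:2]/q[2]
for z in (0,23,46,80,89): print(z,proj((477.6,-421.6,z)).round(2))
print('du/dx',proj((478.6,-421.6,46))-proj((477.6,-421.6,46)),proj((477.6,-420.6,46))-proj((477.6,-421.6,46)))
E
```

```text
lid 258 [354.71 373.09] 363.9
lid 259 [354.98 373.21] 364.09
lid 260 [355.51 372.9 ] 364.2
lid 261 [356.08 372.48] 364.28
lid 262 [357.56 371.66] 364.61
lid 263 [358.76 370.22] 364.49
bot 270 [354.96 369.81] 362.39
bot 272 [353.96 371.22] 362.59
bot 274 [353.35 372.19] 362.77
bot 276 [353.39 372.57] 362.98
bot 278 [353.26 372.38] 362.82
bot 280 [353.2  372.13] 362.67
bot 282 [352.93 372.04] 362.48
bot 284 [352.8  371.95] 362.38
bot 286 [352.71 371.57] 362.14
bot 288 [352.68 371.4 ] 362.04
bot 290 [352.7  371.17] 361.93
bot 292 [353.03 371.02] 362.02
bot 294 [354.44 370.03] 362.23
0 [361.55 291.03]
23 [362.14 282.71]
46 [362.73 274.19]
80 [363.65 261.2 ]
89 [363.89 257.68]
du/dx [ 0.42869571 -0.1078901 ] [-0.20957794 -0.28270648]
```

The lid axis and the bottle axis agree in the side view: both sit about 0.4 px from where the calibration predicts. I'm lowering the lid now.

>>> {"op": "jog_arm", "data": {
  "series": [
    [0,0,0,1.5,-0.03,0,0.0],
    [0,0,0,1.2,0,0,0.0],
    [0,0,0,0.4,0,0,0.0],
    [0,0,0,0.3,0,0,0.0],
    [0,0,0,0.3,0,0,0.0],
    [0,0,0,0,0,0,0.0]
  ]
}}

```text
clock: 14.0
eef_pos: [476.9, -421.6, 20.4]
tcp_rot: [-3.139, 1.57, 2.429]
contact_force: [-0.3, -0.5, 0.4]
opening: 0.159
```

```bash
python3 - <<'E'
from h import *
go((477.6,-421.7,17))
E
```

```text
t 14.0 tcp [ 476.9 -421.6   20.4] jaw yaw -41.0 open 0.159 F [-0.3 -0.5  0.4] j [-0.73  0.57  1.73 -0.    0.84 -0.01] tilt [-0.01  0.01]
  to [ 477.6 -421.7   17. ] shift cm [0.34 0.04 0.06] | after turn
```

>>> {"op": "jog_arm", "data": {
  "series": [
    [0,0,0,0.2,0.03,0.05,0.0],
    [0,0,0,0.2,0,0,0.0],
    [0,0,0,0.1,0,0,0.0],
    [0,0,0,0,0,0,0.0]
  ]
}}

```text
clock: 14.4
eef_pos: [477.9, -422.1, 16.6]
tcp_rot: [0.029, 1.57, -0.687]
contact_force: [-0.6, 1.3, 6.6]
opening: 0.157
```

```bash
python3 - <<'E'
from h import *
go((477.6,-421.7,17))
E
```

```text
t 14.4 tcp [ 477.9 -422.1   16.6] jaw yaw -41.0 open 0.157 F [-0.6  1.3  6.6] j [-0.73  0.58  1.73  0.    0.83 -0.01] tilt [ 0.04 -0.03]
  to [ 477.6 -421.7   17. ] shift cm [-0.04  0.01 -0.05] | after turn
```

The lid is home: z came to 16.6 as predicted and the push ended at 6.6 N. Next I release it and grip the bottle body.

>>> {"op": "jog_arm", "data": {
  "series": [
    [0,0,0,0,0,0,0.75],
    [0,0,0,0,0,0,0.75],
    [0,0,0,0,0,0,0.75],
    [0,0,0,1.2,0,0,0.75],
    [0,0,0,1.3,0,0,0.75],
    [0,0,0,0.9,0,0,0.75],
    [0,0,0,0,0,0,0.2],
    [0,0,0,0,0,0,0.2],
    [0,0,0,0,0,0,0.2],
    [0,0,0,0,0,0,0.2],
    [0,0,0,0,0,0,0.2],
    [0,0,0,-1.5,0,0,0.2],
    [0,0,0,-1.5,0,0,0.2],
    [0,0,0,0,0,0,0.2]
  ],
  "force": 80
}}

```text
clock: 15.8
eef_pos: [479.3, -423.3, 15.0]
tcp_rot: [-0.004, 1.566, -0.72]
contact_force: [0.8, 0.3, -1.7]
opening: 0.445
```

```bash
python3 - <<'E'
from h import *
go((477.6,-421.7,90),(545,219,90),(545,219,-10),yaw=9)
p,d=grab("side",8);cv2.imwrite("pics/z8.png",cv2.resize(p[205:305,310:430,::-1],None,fx=6,fy=6,interpolation=cv2.INTER_CUBIC))
E
```

```text
t 15.8 tcp [ 479.3 -423.3   15. ] jaw yaw -41.0 open 0.445 F [ 0.8  0.3 -1.7] j [-0.73  0.58  1.73  0.    0.83 -0.01] tilt [ 0.21 -0.19]
turn wx -50.0 (or 130.0)
  to [ 477.6 -421.7   90. ] shift cm [-7.5   0.01 -0.2 ] | after turn [-7.5   0.16 -0.12]
  to [545. 219.  90.] shift cm [ -0.18  52.76 -36.97] | after turn [-0.18 62.23 16.68]
  to [545. 219. -10.] shift cm [10.    0.   -0.05] | after turn [10.    0.04 -0.03]
```

View pics/z8.png

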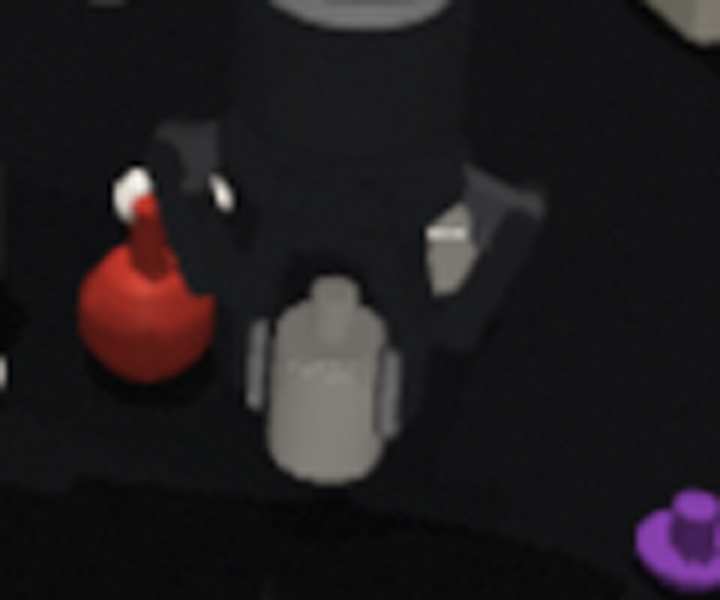

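>>> {"op": "jog_arm", "data": {
  "series": [
    [-8.3,0,0,-1.5,0,0,0.2],
    [-8.3,0,0,-1.5,0,0,0.2],
    [-8.3,0,0,-1.5,0,0,0.2],
    [-8.4,0,0,-1,0,0,0.2],
    [-8.4,0,0,0,0,0,0.2],
    [-8.3,0,0,0,0,0,0.2],
    [0,0,0,0,2.5,0.7,0.2],
    [0,0,0,0,4,1.07,0.2],
    [0,0,0,0,4,1.07,0.2],
    [0,0,0,0,4,1.07,0.2],
    [0,0,0,0,4,1.07,0.2],
    [0,0,0,0,4,1.07,0.2],
    [0,0,0,0,4,1.07,0.2],
    [0,0,0,0,4,1.07,0.2],
    [0,0,0,0,4,1.07,0.2],
    [0,0,0,0,4,1.07,0.2],
    [0,0,0,0,4,1.07,0.2],
    [0,0,0,0,4,1.07,0.2],
    [0,0,0,0,4,1.07,0.2],
    [0,0,0,0,0,0,0.2]
  ]
}}

```text
clock: 17.85
eef_pos: [533.2, 102.4, 66.9]
tcp_rot: [0.554, 1.569, 0.714]
contact_force: [0.1, -0.4, -1.4]
opening: 0.442
```

```bash
python3 - <<'E'
from h import *
go((545,219,70),(545,219,-12),yaw=9)
E
```

```text
t 17.85 tcp [533.2 102.4  66.9] jaw yaw 9.2 open 0.442 F [ 0.1 -0.4 -1.4] j [0.19 0.39 1.92 0.   0.83 0.03] tilt [0.08 0.07]
turn wx 0.2 (or -179.8)
  to [545. 219.  70.] shift cm [-0.29 11.32  3.03] | after turn [-0.29 11.33  2.99]
  to [545. 219. -12.] shift cm [ 8.2  -0.01 -0.01] | after turn [ 8.2  -0.01 -0.01]
```

>>> {"op": "jog_arm", "data": {
  "series": [
    [0,0,0,0,3.7,1,0.2],
    [0,0,0,0,3.7,1,0.2],
    [0,0,0,0,3.7,1,0.2],
    [0,0,0,0,0.2,0,0.2],
    [0,0,0,0,0,0,0.2],
    [0,0,0,0,0,0,0.2]
  ]
}}

```text
clock: 18.45
eef_pos: [544.0, 213.3, 66.5]
tcp_rot: [-2.612, 1.57, -2.455]
contact_force: [0.1, 0.4, -1.5]
opening: 0.444
```

```bash
python3 - <<'E'
from h import *
go((545,219,-8),yaw=9)
p,d=grab("side",9);cv2.imwrite("pics/z9.png",cv2.resize(p[90:210,220:400,::-1],None,fx=4.4,fy=4.4,interpolation=cv2.INTER_CUBIC))
p,d=grab("top",9);cv2.imwrite("pics/z9t.png",cv2.resize(p[120:280,130:470,::-1],None,fx=2.3,fy=2.3,interpolation=cv2.INTER_CUBIC))
E
```

```text
t 18.45 tcp [544.  213.3  66.5] jaw yaw 9.0 open 0.444 F [ 0.1  0.4 -1.5] j [ 0.37  0.45  1.83 -0.    0.87  0.22] tilt [-0.05 -0.04]
turn wx -0.0 (or 180.0)
  to [545. 219.  -8.] shift cm [7.45 0.55 0.2 ] | after turn [7.45 0.55 0.2 ]
```

View pics/z9.png

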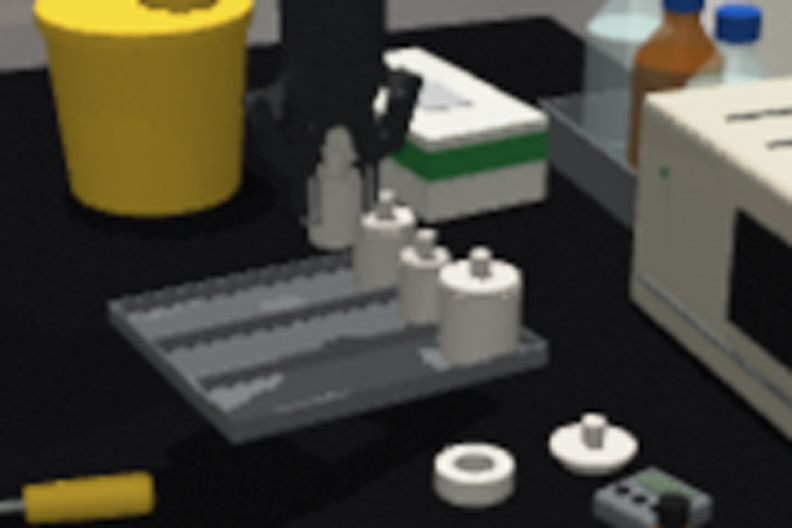

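View pics/z9t.png

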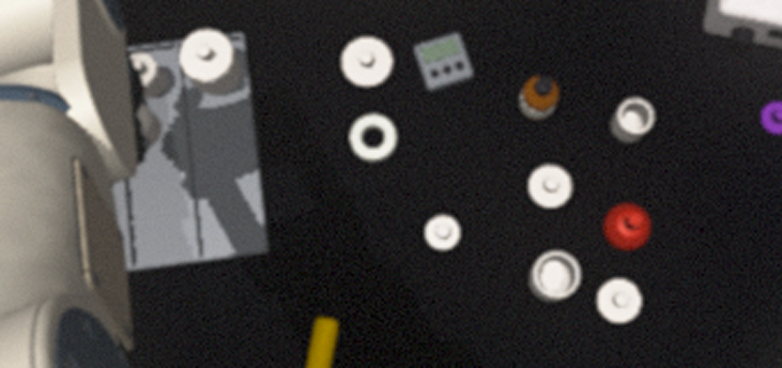

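```bash
python3 - <<'E'
from h import *
for q in ((235,428),(110,302),(547,345)):
    print(ray("side",(q[0]/4.4+220,q[1]/4.4+90),16).round(0))
go((545,219,-8),yaw=9)
E
```

```text
[426.  76.  16.]
[394. 310.  16.]
[679. 122.  16.]
t 18.55 tcp [544.2 213.1  66.6] jaw yaw 8.9 open 0.444 F [ 0.3 -0.3 -0.5] j [ 0.37  0.44  1.83 -0.    0.87  0.22] tilt [-0.03 -0.02]
turn wx -0.1 (or 179.9)
  to [545. 219.  -8.] shift cm [7.46 0.57 0.17] | after turn [7.46 0.57 0.18]
```

>>> {"op": "jog_arm", "data": {
  "series": [
    [0,0,0,1.5,0.4,0.1,0.2],
    [0,0,0,2.5,0,0,0.2],
    [0,0,0,2,0,0,0.2],
    [0,0,0,1,0,0,0.2],
    [0,0,0,0.4,0,0,0.2],
    [0,0,0,0,0,0,0.2]
  ]
}}

```text
clock: 19.15
eef_pos: [544.7, 218.4, -7.8]
tcp_rot: [-2.941, 1.57, -2.785]
contact_force: [1.7, 0.2, -0.5]
opening: 0.448
```

>>> {"op": "jog_arm", "data": {
  "series": [
    [0,0,0,0.3,0,0,0.2],
    [0,0,0,0,0,0,0.2]
  ]
}}

```text
clock: 19.35
eef_pos: [545.3, 218.7, -9.8]
tcp_rot: [0.217, 1.57, 0.374]
contact_force: [0.1, -0.7, -0.9]
opening: 0.443
```

>>> {"op": "jog_arm", "data": {
  "series": [
    [0,0,0,0.2,0,0,0.2],
    [0,0,0,0,0,0,0.2]
  ]
}}

```text
clock: 19.55
eef_pos: [544.9, 218.6, -12.1]
tcp_rot: [0.23, 1.57, 0.387]
contact_force: [-0.6, 0.1, -0.9]
opening: 0.448
```

>>> {"op": "jog_arm", "data": {
  "series": [
    [0,0,0,0.15,0,0,0.2],
    [0,0,0,0,0,0,0.2]
  ]
}}

```text
clock: 19.75
eef_pos: [544.8, 218.6, -13.9]
tcp_rot: [3.04, 1.571, -3.087]
contact_force: [0.2, -0.0, -0.2]
opening: 0.443
```

>>> {"op": "jog_arm", "data": {
  "series": [
    [0,0,0,0.15,0,0,0.2],
    [0,0,0,0,0,0,0.2]
  ]
}}

```text
clock: 19.95
eef_pos: [545.0, 218.7, -14.9]
tcp_rot: [0.315, 1.57, 0.472]
contact_force: [-2.3, 0.1, 3.3]
opening: 0.446
```

>>> {"op": "jog_arm", "data": {
  "series": [
    [0,0,0,0,0,0,0.58],
    [0,0,0,0,0,0,0.58],
    [0,0,0,0,0,0,0.58],
    [0,0,0,-2,0,0,0.58],
    [0,0,0,-3,0,0,0.58],
    [0,0,0,-3,0,0,0.58],
    [0,0,0,-3,0,0,0.58],
    [0,0,0,0,0,0,0.58]
  ],
  "force": 20
}}

```text
clock: 20.75
eef_pos: [547.5, 219.6, 98.7]
tcp_rot: [0.223, 1.564, 0.38]
contact_force: [0.2, 0.1, -0.8]
opening: 0.583
```

```bash
python3 - <<'E'
from h import *
p,d=grab("side",10);cv2.imwrite("pics/z10.png",cv2.resize(p[90:210,220:400,::-1],None,fx=4.4,fy=4.4,interpolation=cv2.INTER_CUBIC))
for o in sil("side",p,d,(285,205,440,310)): 
    print('side',np.round(o['c'],1),int(o['a']),'z97 %.0f'%o['z'],'lid',ray("side",o['c'],9)[:2].round(1),'b',ray("side",o['c'],24)[:2].round(1))
p,d=grab("top",10)
for o in sil("top",p,d,(258,165,482,270)): 
    print('top',np.round(o['c'],1),int(o['a']),'z97 %.0f'%o['z'],'lid',ray("top",o['c'],9)[:2].round(1),'b',ray("top",o['c'],24)[:2].round(1))
go((401.5,-232.5,100),yaw=-30)
E
```

```text
side [369.4 217.2] 590 z97 63 lid [ 623.5 -169.1] b [ 611.5 -190.6]
side [429.5 207.8] 131 z97 30 lid [ 804.6 -183.3] b [ 788.4 -204.5]
side [301.6 217.1] 158 z97 31 lid [ 452.4 -103.8] b [ 444.6 -126.8]
side [298.7 240.9] 612 z97 54 lid [ 408.4 -207.2] b [ 401.6 -227.8]
side [335.7 249. ] 772 z97 72 lid [ 480.8 -271.5] b [ 472.2 -290.6]
side [382.7 246.9] 446 z97 48 lid [ 591.4 -304.1] b [ 580.2 -322.3]
side [299.5 266.5] 300 z97 30 lid [ 377.  -304.9] b [ 371.  -323.2]
side [425. 295.] 251 z97 31 lid [ 591.9 -489.7] b [ 580.8 -503.6]
side [398.6 307.5] 183 z97 193 lid [ 520.9 -502.7] b [ 511.4 -516.3]
top [363.1 167.6] 97 z97 55 lid [ 594.4 -218. ] b [ 590.5 -216.4]
top [404.6 172.4] 291 z97 48 lid [ 583.2 -327.5] b [ 579.4 -324.5]
top [467.8 171.2] 205 z97 30 lid [ 589.6 -495.1] b [ 585.7 -490. ]
top [291.9 179.2] 417 z97 22 lid [559.4 -30.8] b [555.9 -31.5]
top [368.8 200.6] 349 z97 29 lid [ 505.9 -232.7] b [ 503.  -230.9]
top [402.4 218. ] 383 z97 72 lid [ 461.4 -319.5] b [ 459.1 -316.6]
top [322.  220.6] 240 z97 30 lid [ 451.2 -111.4] b [ 449.  -111.1]
top [371.1 239.4] 450 z97 53 lid [ 404.5 -238. ] b [ 402.9 -236.2]
top [398.9 250.2] 368 z97 29 lid [ 378.1 -309.1] b [ 376.8 -306.3]
top [270.7 263.5] 150 z97 27 lid [339.   17.4] b [338.2  16. ]
t 20.85 tcp [545.2 218.7  95.2] jaw yaw 9.0 open 0.578 F [-0.6 -0.  -1.2] j [0.38 0.41 1.8  0.   0.93 0.22] tilt [0.08 0.03]
turn wx 39.0 (or -141.0)
  to [ 401.5 -232.5  100. ] shift cm [ -0.52 -42.32 -21.23] | after turn [ -0.52 -46.26  10.12]
```

View pics/z10.png

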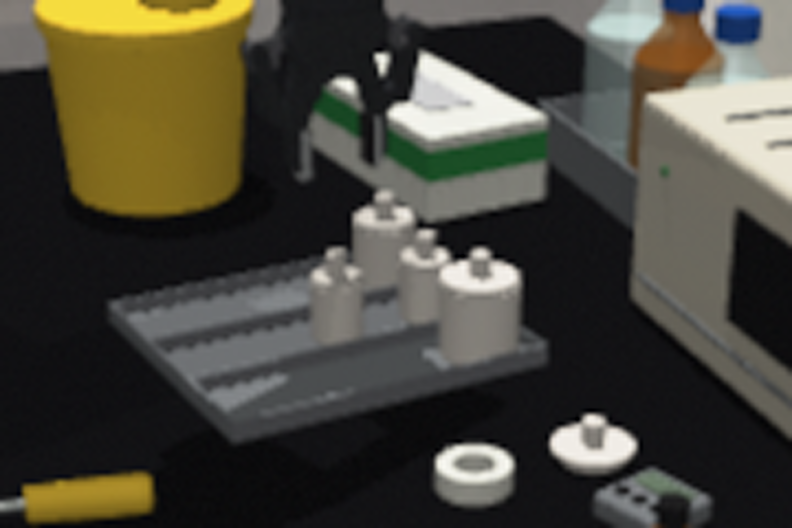

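The first bottle stands in the small row, and everything else is unmoved. Next is the middle bottle.

>>> {"op": "jog_arm", "data": {
  "series": [
    [8.2,0,0,0,0,0,0.88],
    [8.2,0,0,0,0,0,0.88],
    [8.2,0,0,0,0,0,0.88],
    [8.2,0,0,0,0,0,0.88],
    [8.2,0,0,0,0,0,0.88],
    [8,0,0,0,0,0,0.88],
    [0,0,0,0,0,0,0.88]
  ]
}}

```text
clock: 21.55
eef_pos: [543.8, 218.2, 93.1]
tcp_rot: [-2.06, 1.568, -2.761]
contact_force: [-1.1, -0.2, -0.1]
opening: 0.882
```

```bash
python3 - <<'E'
from h import *
go((401.5,-232.5,90),(401.5,-232.5,-20),yaw=-40)
E
```

```text
t 21.55 tcp [543.8 218.2  93.1] jaw yaw -40.1 open 0.882 F [-1.1 -0.2 -0.1] j [ 0.38  0.41  1.81 -0.    0.93  1.08] tilt [-0.14 -0.06]
turn wx -0.1 (or 179.9)
  to [ 401.5 -232.5   90. ] shift cm [  0.39 -43.63  18.17] | after turn [  0.39 -43.67  18.07]
  to [ 401.5 -232.5  -20. ] shift cm [1.1e+01 3.0e-02 1.0e-02] | after turn [1.1e+01 3.0e-02 1.0e-02]
```

>>> {"op": "jog_arm", "data": {
  "series": [
    [0,0,0,0,-3.65,1.52,0.88],
    [0,0,0,0,-3.65,1.52,0.88],
    [0,0,0,0,-3.65,1.52,0.88],
    [0,0,0,0,-3.65,1.52,0.88],
    [0,0,0,0,-3.65,1.52,0.88],
    [0,0,0,0,-3.65,1.52,0.88],
    [0,0,0,0,-3.65,1.52,0.88],
    [0,0,0,0,-3.65,1.52,0.88],
    [0,0,0,0,-3.65,1.52,0.88],
    [0,0,0,0,-3.65,1.52,0.88],
    [0,0,0,0,-3.65,1.52,0.88],
    [0,0,0,0,-3.65,1.52,0.88],
    [0,0,0,0,0,0,0.88],
    [0,0,0,0,0,0,0.88]
  ]
}}

```text
clock: 22.95
eef_pos: [402.1, -234.4, 94.0]
tcp_rot: [-3.122, 1.569, 2.463]
contact_force: [-0.4, -0.6, -0.7]
opening: 0.883
```

```bash
python3 - <<'E'
from h import *
go((401.5,-232.5,90),(401.5,-232.5,-20),yaw=-40)
E
```

```text
t 22.95 tcp [ 402.1 -234.4   94. ] jaw yaw -40.0 open 0.883 F [-0.4 -0.6 -0.7] j [-0.53  0.25  2.06  0.    0.84  0.17] tilt [-0.06  0.05]
turn wx 0.0 (or -180.0)
  to [ 401.5 -232.5   90. ] shift cm [ 0.4   0.11 -0.17] | after turn [ 0.4   0.11 -0.17]
  to [ 401.5 -232.5  -20. ] shift cm [11.    0.    0.02] | after turn [11.    0.    0.02]
```

>>> {"op": "jog_arm", "data": {
  "series": [
    [0,0,0,3,0.1,-0.15,0.88],
    [0,0,0,3,0,0,0.88],
    [0,0,0,2.6,0,0,0.88],
    [0,0,0,1.8,0,0,0.88],
    [0,0,0,1,0,0,0.88],
    [0,0,0,0,0,0,0.3],
    [0,0,0,0,0,0,0.3],
    [0,0,0,0,0,0,0.3],
    [0,0,0,0,0,0,0.3],
    [0,0,0,0,0,0,0.3]
  ]
}}

```text
clock: 23.95
eef_pos: [402.8, -232.7, -18.7]
tcp_rot: [0.181, 1.57, -0.518]
contact_force: [0.3, -0.4, -1.2]
opening: 0.588
```

>>> {"op": "jog_arm", "data": {
  "series": [
    [0,0,0,0,0,0,0.85],
    [0,0,0,0,0,0,0.85],
    [0,0,0,0,0,0,0.85],
    [8.2,0,0,0,0,0,0.85],
    [8.2,0,0,0,0,0,0.85],
    [8.2,0,0,0,0,0,0.85],
    [8.2,0,0,0,0,0,0.85],
    [8.2,0,0,0,0,0,0.85],
    [8.2,0,0,0,0,0,0.85],
    [8.2,0,0,0,0,0,0.85],
    [8.2,0,0,0,0,0,0.85],
    [8.2,0,0,0,0,0,0.85],
    [8.2,0,0,0,0,0,0.85],
    [8,0,0,0,0,0,0.85],
    [0,0,0,0,0,0,0.3],
    [0,0,0,0,0,0,0.3],
    [0,0,0,0,0,0,0.3],
    [0,0,0,0,0,0,0.3],
    [0,0,0,0,0,0,0.3]
  ]
}}

```text
clock: 25.85
eef_pos: [402.4, -232.5, -19.2]
tcp_rot: [1.282, 1.571, -0.986]
contact_force: [-1.7, 0.4, 4.6]
opening: 0.573
```

```bash
python3 - <<'E'
from h import *
go((401.5,-232.5,55),(505.5,-229.5,55),(505.5,-229.5,-22.5))
E
```

```text
t 25.85 tcp [ 402.4 -232.5  -19.2] jaw yaw -129.9 open 0.573 F [-1.7  0.4  4.6] j [-0.53  0.45  2.12 -0.    0.57  1.74] tilt [ 0. -0.]
  to [ 401.5 -232.5   55. ] shift cm [-7.42 -0.07  0.06] | after turn 
  to [ 505.5 -229.5   55. ] shift cm [ 0.    7.78 -6.91] | after turn 
  to [ 505.5 -229.5  -22.5] shift cm [ 7.75 -0.   -0.  ] | after turn
```

>>> {"op": "jog_arm", "data": {
  "series": [
    [0,0,0,0,0,0,0.85],
    [0,0,0,0,0,0,0.85],
    [0,0,0,-3,0,0,0.7],
    [0,0,0,-4.4,0,0,0.5],
    [0,0,0,0,3.85,-3.42,0.5],
    [0,0,0,0,3.85,-3.42,0.5],
    [0,0,0,0,0,0,0.5],
    [0,0,0,0,0,0,0.5]
  ]
}}

```text
clock: 26.65
eef_pos: [502.9, -229.3, 54.3]
tcp_rot: [-1.315, 1.57, 2.7]
contact_force: [-0.4, -0.9, -0.1]
opening: 0.499
```

```bash
python3 - <<'E'
from h import *
go((505.5,-229.5,-22),yaw=-130)
E
```

```text
t 26.65 tcp [ 502.9 -229.3   54.3] jaw yaw -129.9 open 0.499 F [-0.4 -0.9 -0.1] j [-0.43  0.42  1.9   0.    0.82  1.84] tilt [-0.02  0.01]
turn wx 0.1 (or -179.9)
  to [ 505.5 -229.5  -22. ] shift cm [ 7.63  0.22 -0.15] | after turn [ 7.63  0.22 -0.15]
```

>>> {"op": "jog_arm", "data": {
  "series": [
    [0,0,0,3,0.2,-0.15,0.5],
    [0,0,0,2.6,0,0,0.5],
    [0,0,0,1.5,0,0,0.5],
    [0,0,0,0.5,0,0,0.5],
    [0,0,0,0,0,0,0.0],
    [0,0,0,0,0,0,0.0],
    [0,0,0,0,0,0,0.0],
    [0,0,0,0,0,0,0.0],
    [0,0,0,0,0,0,0.0]
  ]
}}

```text
clock: 27.55
eef_pos: [505.4, -230.0, -20.6]
tcp_rot: [1.82, 1.569, -0.449]
contact_force: [-1.4, 0.3, 3.4]
opening: 0.174
```

>>> {"op": "jog_arm", "data": {
  "series": [
    [0,0,0,0,0,0,0.45],
    [0,0,0,0,0,0,0.45],
    [-8.2,0,0,0,0,0,0.45],
    [-8.2,0,0,0,0,0,0.45],
    [-8.2,0,0,0,0,0,0.45],
    [-8.2,0,0,0,0,0,0.45],
    [-8.2,0,0,0,0,0,0.45],
    [-8.2,0,0,0,0,0,0.45],
    [-8.2,0,0,0,0,0,0.45],
    [-8.2,0,0,0,0,0,0.45],
    [-8.2,0,0,0,0,0,0.45],
    [-8.2,0,0,0,0,0,0.45],
    [-8,0,0,0,0,0,0.45],
    [0,0,0,0,0,0,0.0],
    [0,0,0,0,0,0,0.0],
    [0,0,0,0,0,0,0.0],
    [0,0,0,0,0,0,0.0],
    [0,0,0,0,0,0,0.0]
  ]
}}

```text
clock: 29.35
eef_pos: [504.8, -229.8, -21.3]
tcp_rot: [-2.598, 1.571, 2.986]
contact_force: [-0.4, 0.2, 1.0]
opening: 0.175
```

>>> {"op": "jog_arm", "data": {
  "series": [
    [0,0,0,0,0,0,0.0],
    [0,0,0,0,0,0,0.0]
  ],
  "force": 60
}}

```text
clock: 29.55
eef_pos: [504.9, -229.8, -21.1]
tcp_rot: [0.367, 1.571, -0.332]
contact_force: [0.2, 0.7, 3.9]
opening: 0.158
```

>>> {"op": "jog_arm", "data": {
  "series": [
    [0,0,0,-2,0,0,0.0],
    [0,0,0,-3,0,0,0.0],
    [0,0,0,-3,0,0,0.0],
    [0,0,0,0,0,0,0.0],
    [0,0,0,0,0,0,0.0]
  ]
}}

```text
clock: 30.05
eef_pos: [505.2, -230.0, 59.1]
tcp_rot: [0.243, 1.569, -0.456]
contact_force: [0.1, 0.9, -0.1]
opening: 0.156
```

```bash
python3 - <<'E'
from h import *
go((402.4,-232.5,57),yaw=-40)
E
```

```text
t 30.05 tcp [ 505.2 -230.    59.1] jaw yaw -40.0 open 0.156 F [ 0.1  0.9 -0.1] j [-0.43  0.42  1.9  -0.    0.83  0.27] tilt [ 0.07 -0.04]
turn wx -0.0 (or 180.0)
  to [ 402.4 -232.5   57. ] shift cm [ 0.19 -6.8  -7.71] | after turn [ 0.19 -6.8  -7.71]
```

>>> {"op": "jog_arm", "data": {
  "series": [
    [0,0,0,0,-2.25,-2.57,0.0],
    [0,0,0,0,-2.25,-2.57,0.0],
    [0,0,0,0,-2.25,-2.57,0.0],
    [0,0,0,0,0,0,0.0],
    [0,0,0,0,0,0,0.0],
    [0,0,0,0,0,0,0.0]
  ]
}}

```text
clock: 30.65
eef_pos: [403.2, -232.1, 58.3]
tcp_rot: [0.484, 1.571, -0.215]
contact_force: [-0.4, -0.5, -1.2]
opening: 0.159
```

```bash
python3 - <<'E'
from h import *
go((402.4,-232.5,30),yaw=-40)
p,d=grab("side",11);cv2.imwrite("pics/z11.png",cv2.resize(p[185:285,260:360,::-1],None,fx=6,fy=6,interpolation=cv2.INTER_CUBIC))
go((402.4,-232.5,30),yaw=-40)
E
```

```text
t 30.65 tcp [ 403.2 -232.1   58.3] jaw yaw -40.0 open 0.159 F [-0.4 -0.5 -1.2] j [-0.53  0.3   2.09  0.    0.75  0.17] tilt [ 0.02 -0.  ]
turn wx -0.0 (or 180.0)
  to [ 402.4 -232.5   30. ] shift cm [ 2.83 -0.08 -0.03] | after turn [ 2.83 -0.08 -0.03]
t 30.7 tcp [ 403.3 -232.1   58.4] jaw yaw -40.0 open 0.160 F [-0.6  0.  -0.4] j [-0.53  0.3   2.09  0.    0.75  0.17] tilt [ 0.02 -0.  ]
turn wx -0.0 (or 180.0)
  to [ 402.4 -232.5   30. ] shift cm [ 2.84 -0.09 -0.04] | after turn [ 2.84 -0.09 -0.04]
```

View pics/z11.png

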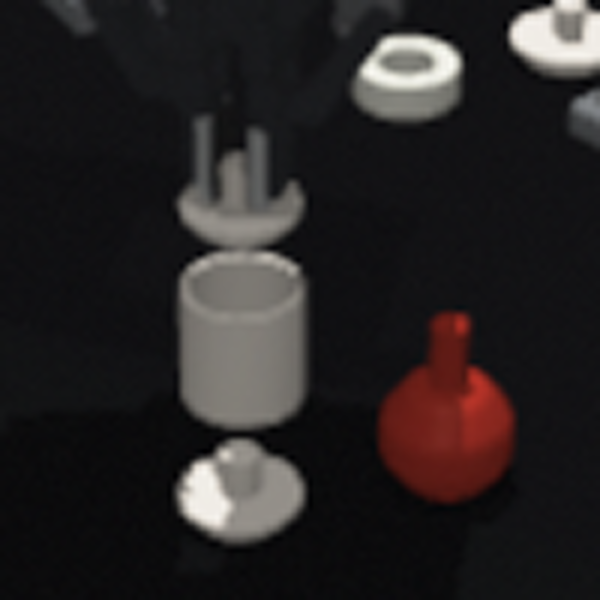

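>>> {"op": "jog_arm", "data": {
  "series": [
    [0,0,0,1.5,-0.08,-0.03,0.0],
    [0,0,0,1.2,0,0,0.0],
    [0,0,0,0.3,0,0,0.0],
    [0,0,0,0,0,0,0.0],
    [0,0,0,0,0,0,0.0]
  ]
}}

```text
clock: 31.2
eef_pos: [401.9, -232.3, 28.7]
tcp_rot: [3.108, 1.571, 2.41]
contact_force: [0.5, -0.2, -0.1]
opening: 0.156
```

```bash
python3 - <<'E'
from h import *
go((402.4,-232.5,23.9),yaw=-40)
E
```

```text
t 31.2 tcp [ 401.9 -232.3   28.7] jaw yaw -40.0 open 0.156 F [ 0.5 -0.2 -0.1] j [-0.53  0.36  2.1   0.    0.68  0.17] tilt [-0.  0.]
turn wx -0.0 (or 180.0)
  to [ 402.4 -232.5   23.9] shift cm [0.48 0.02 0.05] | after turn [0.48 0.02 0.05]
```

Lid bottom at about z 49.8, inside the 52 mm rim with no force. Pressing home.

>>> {"op": "jog_arm", "data": {
  "series": [
    [0,0,0,0.2,0,0.02,0.0],
    [0,0,0,0.2,0,0,0.0],
    [0,0,0,0.15,0,0,0.0],
    [0,0,0,0,0,0,0.0]
  ]
}}

```text
clock: 31.6
eef_pos: [402.1, -232.6, 23.8]
tcp_rot: [0.256, 1.57, -0.443]
contact_force: [-0.8, 1.3, 9.3]
opening: 0.153
```

```bash
python3 - <<'E'
from h import *
go((402.4,-232.5,23.9),yaw=-40)
E
```

```text
t 31.6 tcp [ 402.1 -232.6   23.8] jaw yaw -40.0 open 0.153 F [-0.8  1.3  9.3] j [-0.53  0.37  2.11  0.    0.67  0.17] tilt [ 0.03 -0.01]
turn wx -0.0 (or 180.0)
  to [ 402.4 -232.5   23.9] shift cm [-0.01  0.03  0.02] | after turn [-0.01  0.03  0.02]
```

>>> {"op": "jog_arm", "data": {
  "series": [
    [0,0,0,0,0,0,0.88],
    [0,0,0,0,0,0,0.88],
    [0,0,0,0,0,0,0.88],
    [0,0,0,1.3,0,0,0.88],
    [0,0,0,1.4,0,0,0.88],
    [0,0,0,1.0,0,0,0.88],
    [0,0,0,0,0,0,0.2],
    [0,0,0,0,0,0,0.2],
    [0,0,0,0,0,0,0.2],
    [0,0,0,0,0,0,0.2],
    [0,0,0,0,0,0,0.2],
    [0,0,0,0,0,0,0.2]
  ],
  "force": 80
}}

```text
clock: 32.8
eef_pos: [402.1, -232.6, -13.4]
tcp_rot: [0.179, 1.57, -0.52]
contact_force: [-0.0, 0.5, 4.9]
opening: 0.569
```

>>> {"op": "jog_arm", "data": {
  "series": [
    [0,0,0,-1.5,0,0,0.2],
    [0,0,0,-2,0,0,0.2],
    [0,0,0,0,0,0,0.2],
    [0,0,0,0,0,0,0.2]
  ]
}}

```text
clock: 33.2
eef_pos: [402.0, -232.6, 21.2]
tcp_rot: [0.2, 1.57, -0.498]
contact_force: [0.1, -0.3, -1.8]
opening: 0.568
```

```bash
python3 - <<'E'
from h import *
go((402.4,-232.5,40),(525,290,40),(525,290,-9),yaw=9)
p,d=grab("side",12);cv2.imwrite("pics/z12.png",cv2.resize(p[185:285,260:360,::-1],None,fx=6,fy=6,interpolation=cv2.INTER_CUBIC))
E
```

```text
t 33.2 tcp [ 402.  -232.6   21.2] jaw yaw -40.0 open 0.568 F [ 0.1 -0.3 -1.8] j [-0.53  0.37  2.11  0.    0.66  0.17] tilt [ 0.05 -0.03]
turn wx -49.0 (or 131.0)
  to [ 402.4 -232.5   40. ] shift cm [-1.88  0.03  0.03] | after turn [-1.88 -0.    0.04]
  to [525. 290.  40.] shift cm [-1.000e-02  4.790e+01 -2.421e+01] | after turn [-1.000e-02  4.969e+01  2.028e+01]
  to [525. 290.  -9.] shift cm [ 4.9 -0.  -0. ] | after turn [ 4.9  0.  -0. ]
```

View pics/z12.png

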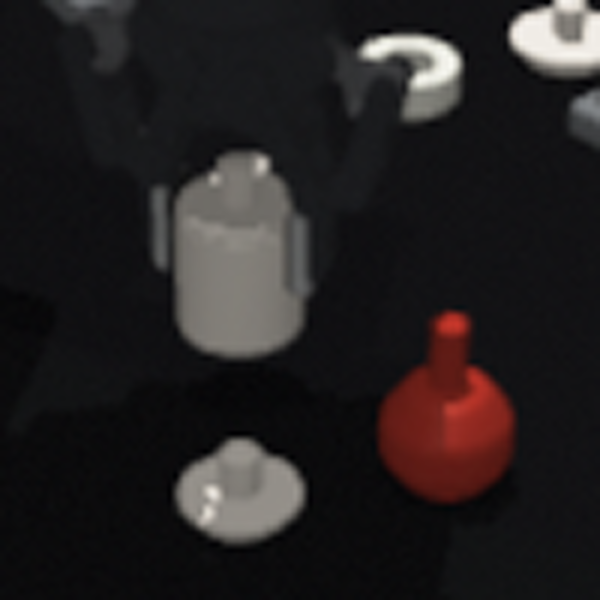

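>>> {"op": "jog_arm", "data": {
  "series": [
    [-8.2,0,0,-1.5,0,0,0.2],
    [-8.2,0,0,-2,0,0,0.2],
    [-8.2,0,0,-2,0,0,0.2],
    [-8.2,0,0,0,0,0,0.2],
    [-8.2,0,0,0,0,0,0.2],
    [-8,0,0,0,0,0,0.2],
    [0,0,0,0,2.5,1.02,0.2],
    [0,0,0,0,3.8,1.55,0.2],
    [0,0,0,0,3.8,1.55,0.2],
    [0,0,0,0,3.8,1.55,0.2],
    [0,0,0,0,3.8,1.55,0.2],
    [0,0,0,0,3.8,1.55,0.2],
    [0,0,0,0,3.8,1.55,0.2],
    [0,0,0,0,3.8,1.55,0.2],
    [0,0,0,0,3.8,1.55,0.2],
    [0,0,0,0,3.8,1.55,0.2],
    [0,0,0,0,3.8,1.55,0.2],
    [0,0,0,0,3.8,1.55,0.2],
    [0,0,0,0,0,0,0.2],
    [0,0,0,0,0,0,0.2]
  ]
}}

```text
clock: 35.25
eef_pos: [510.2, 233.7, 74.8]
tcp_rot: [-2.797, 1.569, -2.638]
contact_force: [-0.7, -0.2, -1.6]
opening: 0.57
```

```bash
python3 - <<'E'
from h import *
go((525,290,75),(525,290,-6),yaw=9)
E
```

```text
t 35.25 tcp [510.2 233.7  74.8] jaw yaw 9.1 open 0.570 F [-0.7 -0.2 -1.6] j [ 0.43  0.4   1.87 -0.    0.87  0.27] tilt [-0.12 -0.06]
turn wx 0.1 (or -179.9)
  to [525. 290.  75.] shift cm [-0.03  5.33  2.35] | after turn [-0.03  5.33  2.35]
  to [525. 290.  -6.] shift cm [8.1  0.01 0.02] | after turn [8.1  0.01 0.02]
```

>>> {"op": "jog_arm", "data": {
  "series": [
    [0,0,0,0,2.7,1.2,0.2],
    [0,0,0,0,2.65,1.15,0.2],
    [0,0,0,0,0,0,0.2],
    [0,0,0,2.5,0,0,0.2],
    [0,0,0,2.5,0,0,0.2],
    [0,0,0,2,0,0,0.2],
    [0,0,0,0.9,0,0,0.2],
    [0,0,0,0,0,0,0.2],
    [0,0,0,0,0,0,0.2]
  ]
}}

```text
clock: 36.15
eef_pos: [526.2, 289.3, -2.4]
tcp_rot: [-0.398, 1.571, -0.242]
contact_force: [-0.2, 0.6, -1.6]
opening: 0.571
```

>>> {"op": "jog_arm", "data": {
  "series": [
    [0,0,0,0.2,0,0,0.2],
    [0,0,0,0,0,0,0.2]
  ]
}}

```text
clock: 36.35
eef_pos: [526.5, 290.0, -4.1]
tcp_rot: [0.352, 1.57, 0.509]
contact_force: [0.3, 0.4, -1.1]
opening: 0.572
```

>>> {"op": "jog_arm", "data": {
  "series": [
    [0,0,0,0.15,0,0,0.2],
    [0,0,0,0,0,0,0.2]
  ]
}}

```text
clock: 36.55
eef_pos: [526.0, 289.9, -6.1]
tcp_rot: [0.316, 1.57, 0.473]
contact_force: [-0.3, -0.6, -2.2]
opening: 0.568
```

Floor contact is expected near −9.

>>> {"op": "jog_arm", "data": {
  "series": [
    [0,0,0,0.2,0,0,0.2],
    [0,0,0,0,0,0,0.2]
  ]
}}

```text
clock: 36.75
eef_pos: [525.8, 289.8, -8.5]
tcp_rot: [-2.866, 1.57, -2.71]
contact_force: [0.5, -0.1, -2.2]
opening: 0.565
```

>>> {"op": "jog_arm", "data": {
  "series": [
    [0,0,0,0.15,0,0,0.2],
    [0,0,0,0,0,0,0.2]
  ]
}}

```text
clock: 36.95
eef_pos: [526.0, 289.9, -9.4]
tcp_rot: [0.752, 1.571, 0.909]
contact_force: [-2.4, -0.6, 4.8]
opening: 0.565
```

>>> {"op": "jog_arm", "data": {
  "series": [
    [0,0,0,0.1,0,0,0.2],
    [0,0,0,0,0,0,0.2]
  ]
}}

```text
clock: 37.15
eef_pos: [526.0, 290.0, -9.4]
tcp_rot: [0.891, 1.571, 1.048]
contact_force: [-4.1, -2.3, 16.9]
opening: 0.572
```

>>> {"op": "jog_arm", "data": {
  "series": [
    [0,0,0,0,0,0,0.7],
    [0,0,0,0,0,0,0.7],
    [0,0,0,0,0,0,0.7],
    [0,0,0,-2,0,0,0.7],
    [0,0,0,-3,0,0,0.7],
    [0,0,0,-3,0,0,0.7],
    [0,0,0,-3,0,0,0.7],
    [0,0,0,0,0,0,0.7],
    [0,0,0,0,0,0,0.7]
  ],
  "force": 20
}}

```text
clock: 38.05
eef_pos: [526.3, 290.0, 99.6]
tcp_rot: [0.329, 1.57, 0.486]
contact_force: [0.1, -1.6, -0.1]
opening: 0.699
```

```bash
python3 - <<'E'
from h import *
p,d=grab("side",13);cv2.imwrite("pics/z13.png",cv2.resize(p[90:300,220:440,::-1],None,fx=2.8,fy=2.8,interpolation=cv2.INTER_CUBIC))
for o in sil("side",p,d,(285,205,440,310)): 
    print('side',np.round(o['c'],1),int(o['a']),'z97 %.0f'%o['z'],'lid',ray("side",o['c'],9)[:2].round(1),'b',ray("side",o['c'],23)[:2].round(1))
p,d=grab("top",13)
for o in sil("top",p,d,(258,165,482,270)): 
    print('top',np.round(o['c'],1),int(o['a']),'z97 %.0f'%o['z'],'lid',ray("top",o['c'],9)[:2].round(1),'b',ray("top",o['c'],23)[:2].round(1))
go((581.5,-322.5,90),yaw=-45)
E
```

```text
side [369.4 217.2] 589 z97 63 lid [ 623.5 -169. ] b [ 612.3 -189. ]
side [429.5 207.8] 131 z97 29 lid [ 804.6 -183.3] b [ 789.5 -203.1]
side [301.6 217.1] 158 z97 31 lid [ 452.4 -103.8] b [ 445.1 -125.3]
side [382.7 246.9] 446 z97 48 lid [ 591.4 -304.1] b [ 581.  -321.1]
side [334.  253.5] 537 z97 73 lid [ 470.  -286.8] b [ 462.3 -304.2]
side [299.5 266.5] 300 z97 31 lid [ 377.  -304.9] b [ 371.4 -322. ]
side [425. 295.] 251 z97 30 lid [ 591.9 -489.7] b [ 581.5 -502.7]
side [398.6 307.5] 183 z97 194 lid [ 520.9 -502.7] b [ 512.1 -515.4]
top [363.1 167.6] 97 z97 56 lid [ 594.4 -218. ] b [ 590.7 -216.5]
top [404.6 172.4] 291 z97 47 lid [ 583.3 -327.6] b [ 579.8 -324.8]
top [467.8 171.2] 205 z97 30 lid [ 589.6 -495.1] b [ 586.  -490.3]
top [291.9 179.2] 409 z97 22 lid [559.4 -30.7] b [556.2 -31.3]
top [402.4 218.1] 382 z97 72 lid [ 461.4 -319.5] b [ 459.2 -316.8]
top [322.  220.6] 240 z97 30 lid [ 451.2 -111.4] b [ 449.1 -111.1]
top [398.9 250.2] 368 z97 29 lid [ 378.1 -309.1] b [ 376.9 -306.5]
top [270.9 263.4] 147 z97 28 lid [339.1  16.9] b [338.4  15.7]
t 38.15 tcp [525.2 289.4  98. ] jaw yaw 9.0 open 0.700 F [-0.6  0.8  0.9] j [0.5  0.42 1.77 0.   0.95 0.34] tilt [-0.09 -0.05]
turn wx 54.0 (or -126.0)
  to [ 581.5 -322.5   90. ] shift cm [  0.85 -61.32  -3.99] | after turn [  0.85 -39.29  47.25]
```

View pics/z13.png

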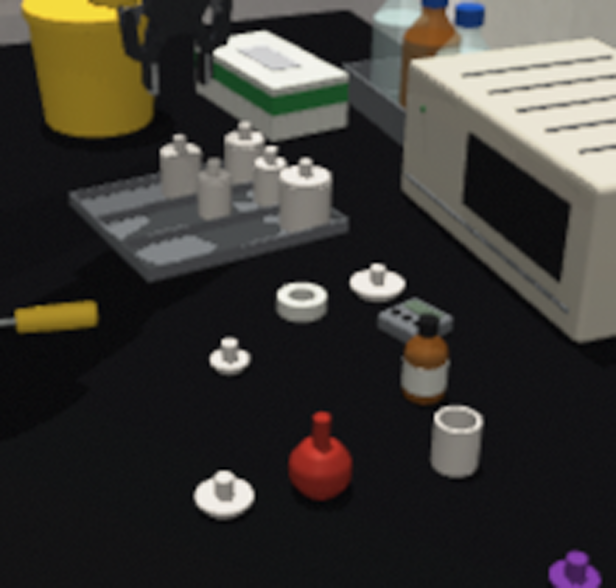

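>>> {"op": "jog_arm", "data": {
  "series": [
    [8.2,0,0,0,0,0,0.75],
    [8.2,0,0,0,0,0,0.75],
    [8.2,0,0,0,0,0,0.75],
    [8.2,0,0,0,0,0,0.75],
    [8.2,0,0,0,0,0,0.75],
    [3,0,0,0,0,0,0.75],
    [0,0,0,0,0,0,0.75]
  ]
}}

```text
clock: 38.85
eef_pos: [525.1, 289.4, 97.6]
tcp_rot: [-2.033, 1.568, -2.645]
contact_force: [0.5, 0.3, -0.1]
opening: 0.749
```

```bash
python3 - <<'E'
from h import *
go((581,-323,90),yaw=-35)
E
```

```text
t 38.85 tcp [525.1 289.4  97.6] jaw yaw -35.0 open 0.749 F [ 0.5  0.3 -0.1] j [0.5  0.43 1.77 0.   0.95 1.11] tilt [-0.13 -0.07]
turn wx -0.0 (or 180.0)
  to [ 581. -323.   90.] shift cm [  0.82 -46.92  39.75] | after turn [  0.82 -46.96  39.71]
```

>>> {"op": "jog_arm", "data": {
  "series": [
    [0,0,0,0,-2.95,2.5,0.75],
    [0,0,0,0,-2.95,2.5,0.75],
    [0,0,0,0,-2.95,2.5,0.75],
    [0,0,0,0,-2.95,2.5,0.75],
    [0,0,0,0,-2.95,2.5,0.75],
    [0,0,0,0,-2.95,2.5,0.75],
    [0,0,0,0,-2.95,2.5,0.75],
    [0,0,0,0,-2.95,2.5,0.75],
    [0,0,0,0,-2.95,2.5,0.75],
    [0,0,0,0,-2.95,2.5,0.75],
    [0,0,0,0,-2.95,2.5,0.75],
    [0,0,0,0,-2.95,2.5,0.75],
    [0,0,0,0,-2.95,2.5,0.75],
    [0,0,0,0,-2.95,2.5,0.75],
    [0,0,0,0,-2.95,2.5,0.75],
    [0,0,0,0,-2.7,2.2,0.75],
    [0,0,0,0,0,0,0.75],
    [0,0,0,0,0,0,0.75],
    [0,0,0,0,0,0,0.75]
  ]
}}

```text
clock: 40.75
eef_pos: [581.1, -321.3, 98.4]
tcp_rot: [3.082, 1.569, 2.472]
contact_force: [-0.7, -0.3, 0.8]
opening: 0.748
```

```bash
python3 - <<'E'
from h import *
go((581,-323,90),(581,-323,-20),yaw=-35)
E
```

```text
t 40.75 tcp [ 581.1 -321.3   98.4] jaw yaw -35.0 open 0.748 F [-0.7 -0.3  0.8] j [-0.51  0.51  1.62  0.    1.01  0.1 ] tilt [-0.08  0.06]
turn wx 0.0 (or -180.0)
  to [ 581. -323.   90.] shift cm [ 0.84 -0.15  0.09] | after turn [ 0.84 -0.15  0.09]
  to [ 581. -323.  -20.] shift cm [11.   -0.    0.02] | after turn [11.   -0.    0.02]
```

>>> {"op": "jog_arm", "data": {
  "series": [
    [0,0,0,3,-0.12,0.1,0.75],
    [0,0,0,3,0,0,0.75],
    [0,0,0,3,0,0,0.75],
    [0,0,0,1.8,0,0,0.75],
    [0,0,0,1,0,0,0.75],
    [0,0,0,0,0,0,0.2],
    [0,0,0,0,0,0,0.2],
    [0,0,0,0,0,0,0.2],
    [0,0,0,0,0,0,0.2],
    [0,0,0,0,0,0,0.2]
  ]
}}

```text
clock: 41.75
eef_pos: [582.2, -324.3, -18.0]
tcp_rot: [0.098, 1.57, -0.513]
contact_force: [0.0, -0.7, -0.9]
opening: 0.47
```

>>> {"op": "jog_arm", "data": {
  "series": [
    [0,0,0,0,0,0,0.75],
    [0,0,0,0,0,0,0.75],
    [0,0,0,0,0,0,0.75],
    [8.2,0,0,0,0,0,0.75],
    [8.2,0,0,0,0,0,0.75],
    [8.2,0,0,0,0,0,0.75],
    [8.2,0,0,0,0,0,0.75],
    [8.2,0,0,0,0,0,0.75],
    [8.2,0,0,0,0,0,0.75],
    [8.2,0,0,0,0,0,0.75],
    [8.2,0,0,0,0,0,0.75],
    [8.2,0,0,0,0,0,0.75],
    [8.2,0,0,0,0,0,0.75],
    [8,0,0,0,0,0,0.75],
    [0,0,0,0,0,0,0.2],
    [0,0,0,0,0,0,0.2],
    [0,0,0,0,0,0,0.2],
    [0,0,0,0,0,0,0.2],
    [0,0,0,0,0,0,0.2]
  ]
}}

```text
clock: 43.65
eef_pos: [581.9, -324.1, -18.7]
tcp_rot: [1.746, 1.571, -0.435]
contact_force: [0.1, 0.5, 1.9]
opening: 0.461
```

```bash
python3 - <<'E'
from h import *
go((581,-323,80),(451,-108.5,80),(451,-108.5,-21.5))
E
```

```text
t 43.65 tcp [ 581.9 -324.1  -18.7] jaw yaw -125.0 open 0.461 F [0.1 0.5 1.9] j [-0.51  0.66  1.67  0.    0.81  1.67] tilt [ 0.01 -0.01]
  to [ 581. -323.   80.] shift cm [-9.87 -0.14 -0.04] | after turn 
  to [ 451.  -108.5   80. ] shift cm [-1.000e-02 -2.294e+01 -1.013e+01] | after turn 
  to [ 451.  -108.5  -21.5] shift cm [10.15 -0.    0.  ] | after turn
```

>>> {"op": "jog_arm", "data": {
  "series": [
    [0,0,0,0,0,0,0.75],
    [0,0,0,0,0,0,0.75],
    [0,0,0,0,0,0,0.75],
    [0,0,0,-3.5,0,0,0.7],
    [0,0,0,-4.5,0,0,0.5],
    [0,0,0,0,-3.85,-1.7,0.5],
    [0,0,0,0,-3.85,-1.7,0.5],
    [0,0,0,0,-3.85,-1.7,0.5],
    [0,0,0,0,-3.85,-1.7,0.5],
    [0,0,0,0,-3.85,-1.7,0.5],
    [0,0,0,0,-3.85,-1.7,0.5],
    [0,0,0,0,0,0,0.5],
    [0,0,0,0,0,0,0.5],
    [0,0,0,0,0,0,0.5]
  ]
}}

```text
clock: 45.05
eef_pos: [452.3, -108.6, 61.5]
tcp_rot: [1.864, 1.569, -0.318]
contact_force: [-0.2, -0.1, 0.1]
opening: 0.503
```

```bash
python3 - <<'E'
from h import *
go((451,-108.5,-21.5))
p,d=grab("side",14)
for o in sil("side",p,d,(285,205,440,270)): 
    print('side',np.round(o['c'],1),int(o['a']),'z97 %.0f'%o['z'],'lid',ray("side",o['c'],9)[:2].round(1),'b',ray("side",o['c'],23)[:2].round(1))
E
```

```text
t 45.05 tcp [ 452.3 -108.6   61.5] jaw yaw -125.0 open 0.503 F [-0.2 -0.1  0.1] j [-0.24  0.3   2.08 -0.    0.76  1.94] tilt [ 0.09 -0.03]
  to [ 451.  -108.5  -21.5] shift cm [ 8.3  -0.13  0.08] | after turn 
side [369.4 217.2] 589 z97 63 lid [ 623.5 -169. ] b [ 612.3 -189. ]
side [429.5 207.8] 131 z97 29 lid [ 804.6 -183.3] b [ 789.5 -203.1]
side [301.4 217.1] 152 z97 30 lid [ 451.7 -103.6] b [ 444.4 -125.2]
side [384.1 247.4] 446 z97 47 lid [ 593.5 -307. ] b [ 583.1 -324.1]
side [334.  253.6] 540 z97 73 lid [ 469.9 -287. ] b [ 462.2 -304.5]
side [299.5 264.4] 215 z97 31 lid [ 379.6 -297.4] b [ 373.9 -314.6]
```

>>> {"op": "jog_arm", "data": {
  "series": [
    [0,0,0,3,-0.1,0.08,0.5],
    [0,0,0,3,0,0,0.5],
    [0,0,0,1.7,0,0,0.5],
    [0,0,0,0.6,0,0,0.5],
    [0,0,0,0,0,0,0.0],
    [0,0,0,0,0,0,0.0],
    [0,0,0,0,0,0,0.0],
    [0,0,0,0,0,0,0.0],
    [0,0,0,0,0,0,0.0]
  ]
}}

```text
clock: 46.0
eef_pos: [450.3, -108.1, -21.3]
tcp_rot: [1.936, 1.57, -0.245]
contact_force: [-0.5, -0.0, -0.7]
opening: 0.177
```

>>> {"op": "jog_arm", "data": {
  "series": [
    [0,0,0,0,0,0,0.45],
    [0,0,0,0,0,0,0.45],
    [-8.2,0,0,0,0,0,0.45],
    [-8.2,0,0,0,0,0,0.45],
    [-8.2,0,0,0,0,0,0.45],
    [-8.2,0,0,0,0,0,0.45],
    [-8.2,0,0,0,0,0,0.45],
    [-8.2,0,0,0,0,0,0.45],
    [-8.2,0,0,0,0,0,0.45],
    [-8.2,0,0,0,0,0,0.45],
    [-8.2,0,0,0,0,0,0.45],
    [-8.2,0,0,0,0,0,0.45],
    [-8,0,0,0,0,0,0.45],
    [0,0,0,0,0,0,0.0],
    [0,0,0,0,0,0,0.0],
    [0,0,0,0,0,0,0.0],
    [0,0,0,0,0,0,0.0],
    [0,0,0,0,0,0,0.0]
  ]
}}

```text
clock: 47.8
eef_pos: [449.9, -108.0, -21.8]
tcp_rot: [1.366, 1.571, 0.754]
contact_force: [-1.0, 0.2, 2.8]
opening: 0.176
```

>>> {"op": "jog_arm", "data": {
  "series": [
    [0,0,0,0,0,0,0.0],
    [0,0,0,0,0,0,0.0]
  ],
  "force": 60
}}

```text
clock: 48.0
eef_pos: [449.9, -108.0, -21.6]
tcp_rot: [0.489, 1.571, -0.123]
contact_force: [-1.0, 0.0, 5.6]
opening: 0.155
```

```bash
python3 - <<'E'
from h import *
go((451,-108.5,60),(581.9,-324.1,60))
E
```

```text
t 48.0 tcp [ 449.9 -108.   -21.6] jaw yaw -35.1 open 0.155 F [-1.   0.   5.6] j [-0.24  0.45  2.13  0.    0.56  0.37] tilt [ 0.01 -0.  ]
  to [ 451.  -108.5   60. ] shift cm [-8.16  0.02  0.11] | after turn 
  to [ 581.9 -324.1   60. ] shift cm [  0.   -10.13  23.1 ] | after turn
```

>>> {"op": "jog_arm", "data": {
  "series": [
    [0,0,0,-2,0,0,0.0],
    [0,0,0,-3.2,0,0,0.0],
    [0,0,0,-3.2,0,0,0.0],
    [0,0,0,0,-1.44,3.32,0.0],
    [0,0,0,0,-1.44,3.32,0.0],
    [0,0,0,0,-1.44,3.32,0.0],
    [0,0,0,0,-1.44,3.32,0.0],
    [0,0,0,0,-1.44,3.32,0.0],
    [0,0,0,0,-1.44,3.32,0.0],
    [0,0,0,0,-1.44,3.32,0.0],
    [0,0,0,0,0,0,0.0],
    [0,0,0,0,0,0,0.0],
    [0,0,0,0,0,0,0.0]
  ]
}}

```text
clock: 49.3
eef_pos: [581.4, -322.9, 61.7]
tcp_rot: [3.14, 1.569, 2.529]
contact_force: [0.5, -0.3, -0.3]
opening: 0.153
```

```bash
python3 - <<'E'
from h import *
p,d=grab("side",15);cv2.imwrite("pics/z15.png",cv2.resize(p[185:285,330:430,::-1],None,fx=6,fy=6,interpolation=cv2.INTER_CUBIC))
go((581.9,-324.1,28))
go((581.9,-324.1,28))
E
```

```text
t 49.35 tcp [ 581.5 -322.8   61.9] jaw yaw -35.0 open 0.154 F [-0.2  0.1 -1.2] j [-0.51  0.56  1.64  0.    0.94  0.1 ] tilt [-0.07  0.05]
  to [ 581.9 -324.1   28. ] shift cm [ 3.38 -0.08  0.11] | after turn 
t 49.35 tcp [ 581.5 -322.8   61.9] jaw yaw -35.0 open 0.154 F [-0.2  0.1 -1.2] j [-0.51  0.56  1.64  0.    0.94  0.1 ] tilt [-0.07  0.05]
  to [ 581.9 -324.1   28. ] shift cm [ 3.38 -0.08  0.11] | after turn
```

View pics/z15.png

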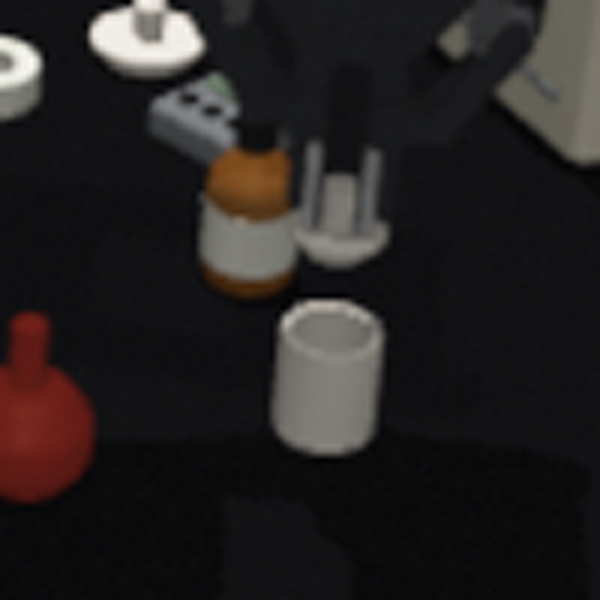

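```bash
cat >> h.py <<'E'
def proj(P,n="side"):
    K,pp,R=cal(n); q=K@(R.T@(np.array(P,float)-pp)); return q[:2]/q[2]
def edges(p,v,u0,u1,t=70):
    row=p[v,u0:u1]; a=np.where(row>t)[0]; i,j=a[0],a[-1]
    return u0+i-(row[i]-t)/(row[i]-row[i-1]), u0+j+(row[j]-t)/(row[j]-row[j+1])
E
python3 - <<'E'
from h import *
p=cv2.imread("pics/side15.png").max(2).astype(float)
for v in range(222,229): e=edges(p,v,379,398,80); print('lid',v,np.round(e,2),np.mean(e).round(2))
for v in range(238,258,2): e=edges(p,v,370,400); print('bot',v,np.round(e,2),np.mean(e).round(2))
t=tool()[0]
for z in (0,23,46): print('bot',z,proj((581.9,-324.1,z)).round(2))
for z in (84,88,92): print('lid',z,proj((t[0],t[1],z)).round(2))
E
```

```text
lid 222 [378.66 393.37] 386.01
lid 223 [378.58 393.89] 386.23
lid 224 [378.56 393.92] 386.24
lid 225 [378.74 393.53] 386.14
lid 226 [380.11 392.7 ] 386.4
lid 227 [381.17 391.32] 386.25
lid 228 [383.   389.16] 386.08
bot 238 [376.2  392.69] 384.44
bot 240 [376.   393.41] 384.7
bot 242 [375.95 393.35] 384.65
bot 244 [375.83 393.09] 384.46
bot 246 [375.7  392.84] 384.27
bot 248 [375.58 392.61] 384.1
bot 250 [375.48 392.28] 383.88
bot 252 [375.06 392.12] 383.59
bot 254 [375.06 392.  ] 383.53
bot 256 [375.53 391.57] 383.55
bot 0 [382.89 255.32]
bot 23 [383.64 247.5 ]
bot 46 [384.41 239.5 ]
lid 84 [385.3  225.65]
lid 88 [385.44 224.19]
lid 92 [385.58 222.73]
```

>>> {"op": "jog_arm", "data": {
  "series": [
    [0,0,0,1.5,-0.07,0.07,0.0],
    [0,0,0,1.2,0,0,0.0],
    [0,0,0,0.6,0,0,0.0],
    [0,0,0,0,0,0,0.0],
    [0,0,0,0,0,0,0.0]
  ]
}}

```text
clock: 49.85
eef_pos: [582.4, -324.8, 28.8]
tcp_rot: [-3.052, 1.57, 2.62]
contact_force: [0.1, 0.9, 0.2]
opening: 0.157
```

```bash
python3 - <<'E'
from h import *
go((581.6,-323.9,25))
p,d=grab("side",16);cv2.imwrite("pics/z16.png",cv2.resize(p[205:265,355:415,::-1],None,fx=10,fy=10,interpolation=cv2.INTER_CUBIC))
E
```

```text
t 49.85 tcp [ 582.4 -324.8   28.8] jaw yaw -35.0 open 0.157 F [0.1 0.9 0.2] j [-0.51  0.6   1.65  0.    0.89  0.1 ] tilt [-0.03  0.02]
  to [ 581.6 -323.9   25. ] shift cm [ 0.38  0.03 -0.12] | after turn
```

View pics/z16.png

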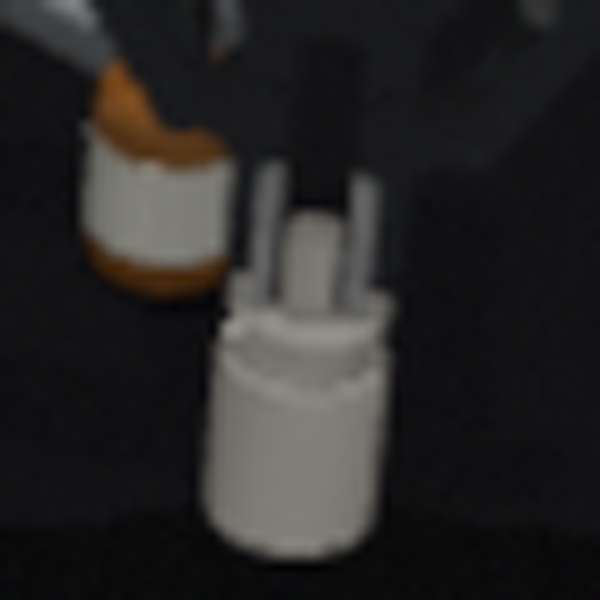

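>>> {"op": "jog_arm", "data": {
  "series": [
    [0,0,0,0.2,0.03,-0.14,0.0],
    [0,0,0,0.2,0,0,0.0],
    [0,0,0,0,0,0,0.0],
    [0,0,0,0,0,0,0.0]
  ]
}}

```text
clock: 50.3
eef_pos: [581.6, -323.9, 25.2]
tcp_rot: [0.147, 1.571, -0.464]
contact_force: [-0.7, -0.3, -0.3]
opening: 0.154
```

>>> {"op": "jog_arm", "data": {
  "series": [
    [0,0,0,0.3,0,0,0.0],
    [0,0,0,0.1,0,0,0.0],
    [0,0,0,0,0,0,0.0]
  ]
}}

```text
clock: 50.6
eef_pos: [581.4, -323.8, 20.9]
tcp_rot: [-3.048, 1.57, 2.624]
contact_force: [0.3, -0.3, 0.0]
opening: 0.159
```

Lid foot at about z 42.5, already inside the mouth with no force. Pressing home (17.4 expected).

>>> {"op": "jog_arm", "data": {
  "series": [
    [0,0,0,0.2,0,0,0.0],
    [0,0,0,0.15,0,0,0.0],
    [0,0,0,0.1,0,0,0.0],
    [0,0,0,0,0,0,0.0]
  ]
}}

```text
clock: 51.0
eef_pos: [581.7, -323.9, 17.4]
tcp_rot: [0.246, 1.571, -0.366]
contact_force: [-2.6, 1.2, 7.6]
opening: 0.156
```

>>> {"op": "jog_arm", "data": {
  "series": [
    [0,0,0,0,0,0,0.75],
    [0,0,0,0,0,0,0.75],
    [0,0,0,0,0,0,0.75],
    [0,0,0,1.2,0,0,0.75],
    [0,0,0,1.3,0,0,0.75],
    [0,0,0,1.0,0,0,0.75],
    [0,0,0,0,0,0,0.2],
    [0,0,0,0,0,0,0.2],
    [0,0,0,0,0,0,0.2],
    [0,0,0,0,0,0,0.2],
    [0,0,0,0,0,0,0.2],
    [0,0,0,0,0,0,0.2]
  ],
  "force": 80
}}

```text
clock: 52.2
eef_pos: [581.7, -323.9, -18.1]
tcp_rot: [0.096, 1.57, -0.515]
contact_force: [0.7, 0.4, -1.2]
opening: 0.45
```

>>> {"op": "jog_arm", "data": {
  "series": [
    [0,0,0,-1.5,0,0,0.2],
    [0,0,0,-2,0,0,0.2],
    [0,0,0,0,0,0,0.2],
    [0,0,0,0,0,0,0.2]
  ]
}}

```text
clock: 52.6
eef_pos: [582.1, -324.1, 17.7]
tcp_rot: [0.108, 1.569, -0.503]
contact_force: [-0.3, -0.8, -1.1]
opening: 0.449
```

```bash
python3 - <<'E'
from h import *
go((582,-324,75),(467,205.5,75),(467,205.5,-9),yaw=9)
p,d=grab("side",17);cv2.imwrite("pics/z17.png",cv2.resize(p[185:285,330:430,::-1],None,fx=6,fy=6,interpolation=cv2.INTER_CUBIC))
E
```

```text
t 52.6 tcp [ 582.1 -324.1   17.7] jaw yaw -35.0 open 0.449 F [-0.3 -0.8 -1.1] j [-0.51  0.61  1.66  0.    0.87  0.1 ] tilt [ 0.09 -0.05]
turn wx -44.0 (or 136.0)
  to [ 582. -324.   75.] shift cm [-5.73  0.   -0.01] | after turn [-5.73  0.01 -0.  ]
  to [467.  205.5  75. ] shift cm [ -0.06  36.77 -39.8 ] | after turn [-0.06 54.1  -3.08]
  to [467.  205.5  -9. ] shift cm [ 8.4  -0.   -0.01] | after turn [ 8.4   0.01 -0.01]
```

View pics/z17.png

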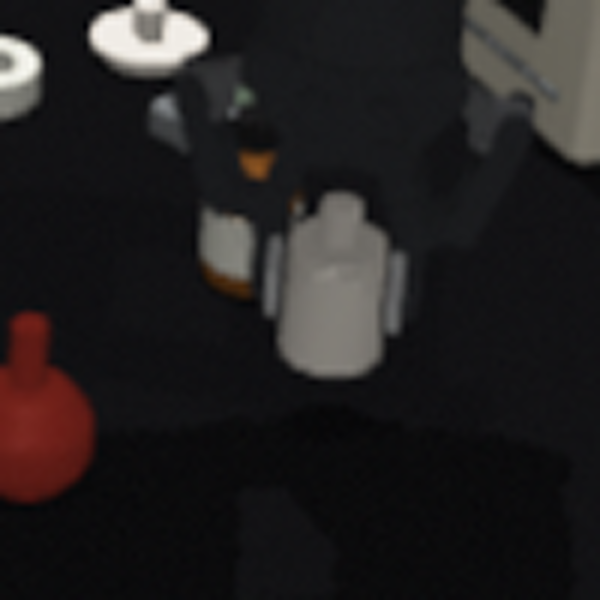

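>>> {"op": "jog_arm", "data": {
  "series": [
    [-8.2,0,0,-1.5,0,0,0.2],
    [-8.2,0,0,-2,0,0,0.2],
    [-8.2,0,0,-2,0,0,0.2],
    [-8.2,0,0,-0.5,0,0,0.2],
    [-8.2,0,0,0,0,0,0.2],
    [-3,0,0,0,0,0,0.2],
    [0,0,0,0,2.8,-0.16,0.2],
    [0,0,0,0,4.1,-0.23,0.2],
    [0,0,0,0,4.1,-0.23,0.2],
    [0,0,0,0,4.1,-0.23,0.2],
    [0,0,0,0,4.1,-0.23,0.2],
    [0,0,0,0,4.1,-0.23,0.2],
    [0,0,0,0,4.1,-0.23,0.2],
    [0,0,0,0,4.1,-0.23,0.2],
    [0,0,0,0,4.1,-0.23,0.2],
    [0,0,0,0,4.1,-0.23,0.2],
    [0,0,0,0,4.1,-0.23,0.2],
    [0,0,0,0,4.1,-0.23,0.2],
    [0,0,0,0,0,0,0.2],
    [0,0,0,0,0,0,0.2]
  ]
}}

```text
clock: 54.65
eef_pos: [479.5, 145.7, 76.1]
tcp_rot: [-2.861, 1.57, -2.702]
contact_force: [-0.4, 0.3, -0.8]
opening: 0.451
```

```bash
python3 - <<'E'
from h import *
go((467,205.5,75),(467,205.5,-8),yaw=9)
p,d=grab("side",18);cv2.imwrite("pics/z18.png",cv2.resize(p[90:300,220:440,::-1],None,fx=2.8,fy=2.8,interpolation=cv2.INTER_CUBIC))
E
```

```text
t 54.65 tcp [479.5 145.7  76.1] jaw yaw 9.1 open 0.451 F [-0.4  0.3 -0.8] j [ 0.29  0.32  2.   -0.    0.82  0.13] tilt [-0.06 -0.03]
turn wx 0.1 (or -179.9)
  to [467.  205.5  75. ] shift cm [ 0.11  6.1  -0.28] | after turn [ 0.11  6.1  -0.3 ]
  to [467.  205.5  -8. ] shift cm [8.3  0.   0.01] | after turn [8.3  0.   0.01]
```

View pics/z18.png

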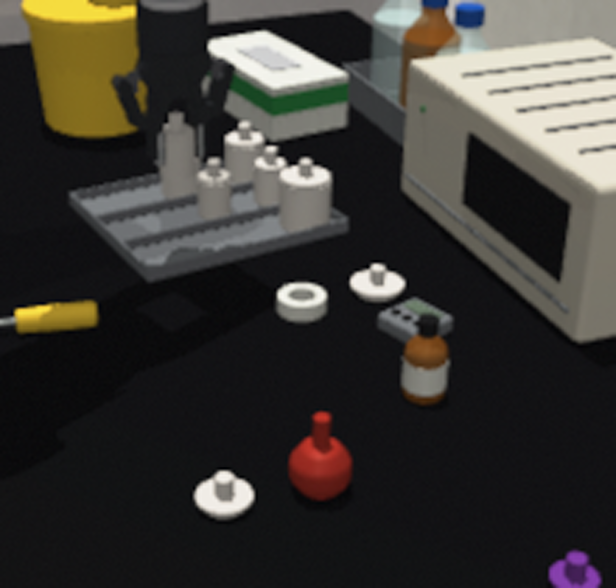

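>>> {"op": "jog_arm", "data": {
  "series": [
    [0,0,0,0,3.05,-0.14,0.2],
    [0,0,0,0,3.05,-0.14,0.2],
    [0,0,0,0,0,0,0.2],
    [0,0,0,2.5,0,0,0.2],
    [0,0,0,2.5,0,0,0.2],
    [0,0,0,2.2,0,0,0.2],
    [0,0,0,0.8,0,0,0.2],
    [0,0,0,0,0,0,0.2],
    [0,0,0,0,0,0,0.2]
  ]
}}

```text
clock: 55.6
eef_pos: [468.6, 204.4, -2.8]
tcp_rot: [0.055, 1.57, 0.211]
contact_force: [0.1, -0.6, -1.2]
opening: 0.448
```

```bash
python3 - <<'E'
from h import *
go((467,205.5,-14),yaw=9)
E
```

```text
t 55.6 tcp [468.6 204.4  -2.8] jaw yaw 8.9 open 0.448 F [ 0.1 -0.6 -1.2] j [ 0.41  0.47  2.02 -0.    0.66  0.25] tilt [0.02 0.01]
turn wx -0.1 (or 179.9)
  to [467.  205.5 -14. ] shift cm [ 1.12  0.14 -0.14] | after turn [ 1.12  0.14 -0.14]
```

>>> {"op": "jog_arm", "data": {
  "series": [
    [0,0,0,0.5,0,-0.1,0.2],
    [0,0,0,0.3,0,0,0.2],
    [0,0,0,0,0,0,0.2]
  ]
}}

```text
clock: 55.9
eef_pos: [466.9, 204.7, -11.3]
tcp_rot: [0.124, 1.571, 0.281]
contact_force: [0.4, 0.4, -1.2]
opening: 0.451
```

>>> {"op": "jog_arm", "data": {
  "series": [
    [0,0,0,0.2,0,0,0.2],
    [0,0,0,0,0,0,0.2]
  ]
}}

```text
clock: 56.1
eef_pos: [466.9, 204.8, -13.4]
tcp_rot: [2.631, 1.571, 2.788]
contact_force: [0.3, 0.4, -0.5]
opening: 0.447
```

>>> {"op": "jog_arm", "data": {
  "series": [
    [0,0,0,0.15,0,0,0.2],
    [0,0,0,0,0,0,0.2]
  ]
}}

```text
clock: 56.3
eef_pos: [466.9, 204.7, -14.9]
tcp_rot: [-2.752, 1.571, -2.596]
contact_force: [-0.3, 0.2, -1.3]
opening: 0.451
```

>>> {"op": "jog_arm", "data": {
  "series": [
    [0,0,0,0.1,0,0,0.2],
    [0,0,0,0,0,0,0.2]
  ]
}}

```text
clock: 56.5
eef_pos: [467.0, 204.8, -15.2]
tcp_rot: [2.723, 1.571, 2.879]
contact_force: [-2.6, -0.5, 10.0]
opening: 0.446
```

>>> {"op": "jog_arm", "data": {
  "series": [
    [0,0,0,0.1,0,0,0.2],
    [0,0,0,0,0,0,0.2]
  ]
}}

```text
clock: 56.7
eef_pos: [467.0, 204.8, -15.2]
tcp_rot: [0.857, 1.571, 1.014]
contact_force: [-5.2, -2.6, 25.1]
opening: 0.45
```

Floor contact. I release, lift straight up, and swing clear of the view.

>>> {"op": "jog_arm", "data": {
  "series": [
    [0,0,0,-0.1,0,0,0.57],
    [0,0,0,0,0,0,0.57],
    [0,0,0,0,0,0,0.57],
    [0,0,0,-2,0,0,0.57],
    [0,0,0,-3,0,0,0.57],
    [0,0,0,-3,0,0,0.57],
    [0,0,0,-4,0,0,0.57],
    [0,0,0,-4,0,0,0.57],
    [0,0,0,0,-4,0,0.57],
    [0,0,0,0,-4,0,0.57],
    [0,0,0,0,-4,0,0.57],
    [0,0,0,0,-4,0,0.57],
    [0,0,0,0,-4,0,0.57],
    [0,0,0,0,-4,0,0.57],
    [0,0,0,0,-4,0,0.57],
    [0,0,0,0,-4,0,0.57],
    [0,0,0,0,0,0,0.57]
  ]
}}

```text
clock: 58.4
eef_pos: [517.6, -115.4, 144.1]
tcp_rot: [-1.201, 1.569, -1.048]
contact_force: [0.7, 0.6, 0.8]
opening: 0.567
```

```bash
python3 - <<'E'
from h import *
go()
p,d=grab("side",19);cv2.imwrite("pics/z19.png",cv2.resize(p[110:230,230:430,::-1],None,fx=4,fy=4,interpolation=cv2.INTER_CUBIC))
p,d=grab("top",19);cv2.imwrite("pics/z19t.png",cv2.resize(p[120:280,130:480,::-1],None,fx=2.2,fy=2.2,interpolation=cv2.INTER_CUBIC))
W=cloud("top",d); s=p[125:245,140:250]
for o in sil("top",p,d,(145,128,250,240),165): print(np.round(o['c'],1),o['a'],o['z'].round(),[ray("top",o['c'],h)[:2].round() for h in (48,)])
E
```

```text
t 58.4 tcp [ 517.6 -115.4  144.1] jaw yaw 8.8 open 0.567 F [0.7 0.6 0.8] j [-0.22  0.27  1.89 -0.    0.99 -0.37] tilt [ 0.04 -0.07]
[219.  143.7] 430.0 83.0 [array([641., 157.])]
[160.9 151.8] 302.0 77.0 [array([616., 304.])]
[189.7 149.9] 198.0 73.0 [array([623., 231.])]
[192.6 178.4] 222.0 73.0 [array([548., 219.])]
[163.5 184.8] 333.0 77.0 [array([530., 291.])]
[229.4 208. ] 1164.0 8.0 [array([473., 122.])]
[200.6 212.5] 1126.0 70.0 [array([461., 194.])]
[172. 218.] 1021.0 8.0 [array([446., 264.])]
```

View pics/z19.png

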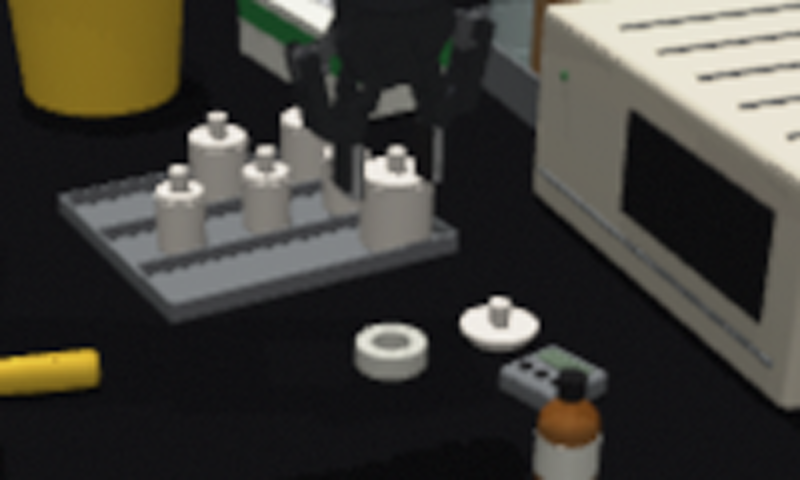

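View pics/z19t.png

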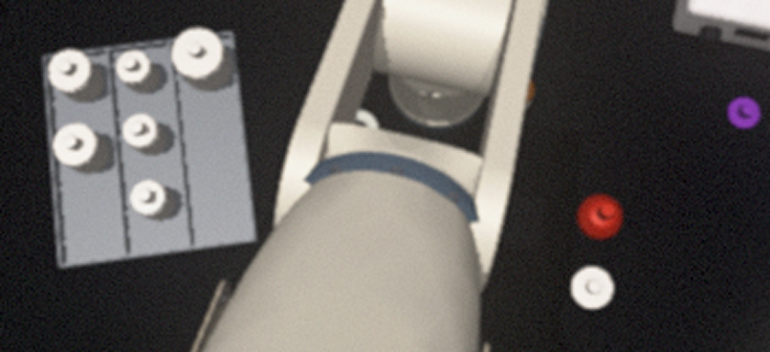

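```bash
python3 -c "
from rig import r
print(r.sign_off())"
```

```text
the job is handed in; nothing more can be done
None
```

All three open bottles on the bench (two small, one middle) are closed and standing upright in the tray. The two small ones are in the middle row and the middle one is in the left (+y) row, each in line with the stored bottle of its size. I handed the job in at about 58 s of the 210 s allowed. One middle lid and the large lid had no bottle and stayed on the bench.

**Last checks**
- **Lids home:** each lid stopped within 0.1 mm of its computed home height, with a light push of 7 to 9 N.
- **Heights in the tray:** the last top picture gave 73 mm for the first small bottle and 77 mm for the middle one, matching the stored bottles of those sizes. The last small bottle merged with the tray floor in the mask and read 70 mm. It looks upright and closed in both pictures.
- **Bystanders:** the bulb, tape, timer, reagent bottle and purple lid were in their places in the pictures taken near the end. The arm hid some of them in the last top view.

**What disagreed**
- **Tool height:** the real fingertips sat about 34 mm above the reported TCP. My first grip therefore closed in the air above a bottle without touching it. A gentle touch on the bench (21 N) gave the offset, and I used it from then on.
- **Top camera:** its y readings were about 4 to 5 mm off the side camera's on the bench. I pinched each bottle and lid in two directions to centre it before inserting the lid.
- **Bottles shifted by the pinch:** pinching slid bottles a few millimetres on the bench before I picked them up.
- **Last small lid:** it hung about 1 mm off-centre over its bottle, and I corrected that before lowering it.

I saw no knock and no grip slip during the run.

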